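# Load and index the lamp bonding slide with a tiered glass piece

## Robot

A 6-joint arm with a two-finger parallel gripper is mounted at the origin on the work surface. World frame = base frame: x ahead of the robot, y to its left, z up, the work surface at z = 0. Lengths are in m, angles in rad, forces in N, time in s.
With the tool pointing down it reaches from about 0.425 to 0.95 m from the base axis. Payload 3.5 kg.
Tool frame: the origin (TCP) lies midway between the tips of the shut fingers; the grasp point (between the pads) lies 19 mm behind it; y points along the fingers, x is the direction in which the jaws open and shut, and the axes are right-handed (so a half turn about y gives the same grasp; the last joint's range is limited). The gripper opens to 85 mm and grips with 20 to 120 N. Pads are 22 mm wide; open, the fingers measure 114 mm over their backs; the gripper's body (76 mm by 85 mm) begins 54 mm behind the grasp point. The pads swing forward as they close: fully open they stand 13 mm farther back than shut.
Start: joints at [-1.456, 0.286, 1.577, -0, 1.279, -0.15], TCP at [0.177, -0.651, 0.231] pointing down, gripper open.
Joint ranges: [-2.77, 2.77], [-0.9, 2.22], [0.21, 2.48], [-1.53, 4.67], [0.24, 2.81], [-2.84, 2.84]. Speed limits (rad/s): [2.79, 2.79, 3.14, 3.14, 3.14, 3.14].

## Interface

Orientations are given as a rotation vector (axis times angle).
In Python, from plant import * gives the robot as it stands.
- The arm moves only by the tool carry_out, never from a script. Its argument "deltas" is a list that holds one entry, the list of rows, each a list of 7 numbers: the turn, a rotation vector about the tool's x, y, z in rad, then the shift along the tool's x, y, z in mm, then the gripper command: -1 is shut, 1 is fully open, values between are in proportion. In form: [[[wx, wy, wz, tx, ty, tz, claw], ...]]. A call has 1 to 5 rows; each row shifts and turns the commanded pose from where the row before left it, along the tool's axes as they then stand; what a row does not reach is not made up. A row lasts 1/8 s, in which the tool goes at most 62.5 mm and 10.7 degrees, less where a joint would pass 70% of its speed; a pose out of reach is approached as far as the arm can. A call is refused whole if a number of a shift passes 62.5 or a number of a turn 0.188, either way. A call with a gripper value outside its range is refused whole. The fingers move at their own pace and stop on an object; "grip_force" is the grip in N (left out, the last holds). Time passes only in rows, so rows that do not move let the fingers close. It gives the time, the measured TCP pose, the force and the opening at its end, in the units of the state.
- state(): the state, without advancing time (a new reading comes with each control period).
- capture(name): name is "scene" or "top"; returns the picture (384x512x3 uint8, blue, green, red); there is no depth.
- calibration(name): a dict with "camera_matrix" (3x3 intrinsics, pixels), "dist" ([k1, k2, p1, p2, k3] as OpenCV has them; the pictures are not rectified), "eye" and "orientation" of the camera in the world. Camera axes: x right, y up, looking along -z (the intrinsics and any distortion apply to the point x, -y, -z); pixel columns grow to the right and rows downward; lengths in m; the calibration is good to about 2 mm. A picture is of the moment at which its call begins. calibration takes no time and is no camera call.
- finish_job(): hands the job in, once; it reports no verdict.
Trained networks look in the newest picture that a camera, given by its name, has taken for a name from the list of things; names that differ only in an ending like _2 or _b are one class to them, and where a whole thing is asked for, a point or a joint stands for the part that bears it (a point fixed in the world has none). Each returns a list of dicts, best first, with "confidence" (0 to 1); they miss things now and then, are a little off and sometimes report something else, mostly with a low value. They report only what shows in the picture. A call takes as long as a camera call.
- regions_of(camera, label): "mask" (384x512 bool, what is visible of it) and "position" ([row, column] in pixels, amid what is visible of it).
The state is a dict: "t": time; "q": joint angles; "joint_velocities": joint speeds; "joint_torque": joint torques, N m; "eef_pos": TCP position; "orientation": TCP orientation; "force": force on the tool from outside, world axes, zero at the start; "wrist_torque": the same for the moment, N m; "gripper_width": opening from 0.0 (shut) to 1.0 (fully open).
Only numpy, scipy, OpenCV 4.12 (cv2) and the standard library are available. Lean on these libraries where they do the work, as an engineer would, in place of code of your own. Each camera call takes 0.05 s, during which the arm holds its last target.

## Task

Pull the spring plunger and bring the slide from its parking hole to the loading hole, the one farthest from the lamp, letting the plunger snap in; then stack all the glass discs that are on the mat flat and centred on the round platen, the largest at the bottom and each next one smaller. After that pull the plunger again, take the slide with the stack to the hole under the ring lamp and let it snap in, and only then turn the timer dial until its pointer stands at the set-point tab. Leave the discs stacked as they were, and leave the mug, the roller rest and the paddle alone.

Things in the scene. Friction and masses are not known exactly. Their poses are not given: they have to be found in the camera images.
- station: Bonding station, fixed: grey base plate 130 mm wide, 560 mm long, 12 mm high; two guide rails and an index bar with three holes reach 30 mm. Origin on the bench; its y axis runs along the rails towards the lamp column. White ticks on both edges of the base mark the holes; a black line on the slide beside the plunger points at them.
- slide (a joint): Aluminium slide, 90 x 245 x 12 mm, top 44 mm above the bench, with a round platen at its lamp end and the plunger at the other. Value in m, grows towards the lamp: 0 at the parking hole (its start), -0.080 at the loading hole (farthest from the lamp), +0.080 at the lamp hole. Stops at -0.084 and +0.084. About 3 N moves it and it stays where left; 1 mm of play each way when latched.
- plunger (a joint): Spring plunger through the slide, in m: 0 = pin down in a hole (latched), 0.020 = pulled fully up. The 10 mm round-nosed pin goes 10 mm into the bar: the slide is free only while the knob is held up 11 mm or more. The spring pulls down with 7 N (down) to 13 N (up). Let go between holes, the pin rides on the bar at about 0.010; let go within 2 mm of a hole, it snaps down.
- knob (a point): Centre of the plunger's round black knob, 32 mm in diameter from 11 mm below to 9 mm above this point, top 13 mm above it; below is a narrower neck and a fixed steel collar 23 mm across. 84 mm above the bench when latched; rises with the knob. It stands on the slide 160 mm from the platen's centre, away from the lamp. Pull straight up.
- load_hole (a point): Loading hole, the one farthest from the lamp: its mouth in the index bar, 30 mm above the bench. The knob stands over it when the slide is latched there.
- park_hole (a point): Parking hole, 80 mm from the loading hole, towards the lamp.
- lamp_hole (a point): Lamp hole, 80 mm beyond the parking hole, nearest the lamp; latched here, the platen is centred under the ring lamp.
- lamp_axis (a point): On the axis of the fixed ring lamp, level with its underside, 185 mm above the bench. White ring, 120 mm outside, 76 mm inside, top at 219 mm; its arm reaches up to 229 mm; its column, 40 mm thick at the top and 255 mm high, stands 135 mm farther along the slide's direction.
- platen (a point): Centre of the top face of the round black platen on the slide, 82 mm in diameter, 8 mm above the slide's top, 52 mm above the bench, marked with a white circle and cross. Moves with the slide.
- dial_grip (a point): On the upright axis of the timer's black dial, in the middle of its bar grip (52 mm long, 14 mm thick, 26 mm high, top 12 mm above this point) on a round skirt 58 mm across, 14 mm below this point; 85 mm above the bench. Timer: grey box 140 x 140 mm, 58 mm high, fixed. The dial turns clockwise from above, 4.7 rad from its zero stop, stays where left, takes 0.05 Nm.
- dial_tip (a point): Outer end of the dial's pointer, 37 mm from the axis, in line with the bar grip and the white line on it; turns with the dial.
- mark (a point): White set-point tab on the steel ring around the dial, 37 mm from the axis: where the pointer has to point. Set differently each time, 0.8 to 2.2 rad clockwise of the zero stop; the dial starts within 0.3 rad of the stop. The ring is stiff and is not to be turned.
- disc1: Flat round disc of off-white opal glass, 70 mm in diameter, 18 mm thick, 173 g; alike on both faces; origin at its middle (9 mm above its underside), z along its axis. Lies flat on the grey felt mat (3 mm thick, fixed) on the robot's side of the station. Not every disc is there each time.
- disc2: Flat round disc of off-white opal glass, 62 mm in diameter, 18 mm thick, 136 g; alike on both faces; origin at its middle (9 mm above its underside), z along its axis. Lies flat on the grey felt mat (3 mm thick, fixed) on the robot's side of the station.
- disc3: Flat round disc of off-white opal glass, 54 mm in diameter, 18 mm thick, 103 g; alike on both faces; origin at its middle (9 mm above its underside), z along its axis. Lies flat on the grey felt mat (3 mm thick, fixed) on the robot's side of the station.
- disc4: Flat round disc of off-white opal glass, 46 mm in diameter, 18 mm thick, 75 g; alike on both faces; origin at its middle (9 mm above its underside), z along its axis. Lies flat on the grey felt mat (3 mm thick, fixed) on the robot's side of the station.
- disc5: Flat round disc of off-white opal glass, 38 mm in diameter, 18 mm thick, 51 g; alike on both faces; origin at its middle (9 mm above its underside), z along its axis. Lies flat on the grey felt mat (3 mm thick, fixed) on the robot's side of the station.
- mug: White mug, 82 mm across, 95 mm high; bystander, origin at the centre of its underside.
- roller_rest: Cast iron roller rest: round foot 124 mm across, post with two wheels, 183 mm high; bystander, origin at the centre of its underside.
- paddle: Graphite paddle with a wooden handle lying on the bench, 260 mm long, 24 mm high; bystander, origin at the handle's joint.

How it is judged:
By the outcome, as a careful person would: the job done as asked, in the order asked, and still so for the second after the job is handed in, with the robot touching nothing.
Of disc1, disc2, disc3, disc4, disc5 only 3 to 5 are there at a start; the rules pass over those that are not, and their reading is None.
At some moment in a run one of disc1, disc2 may be knocked a few centimetres aside while the robot is not near it.
Once in a run the grip may slacken for a moment while it holds something.
It also fails if it takes over 210 s, if anything falls off the work surface, if the arm or the gripper's body presses on something with over 40 N, if the wrist force passes 120 N, or if a joint passes its speed limit or range.

## Working session

There is one attempt and no reset: what is moved stays moved. The work goes in short steps, Python scripts to look and compute and a tool call to move; the robot and the scene stay as the last step left them, time stands still between calls to the robot, and variables do not carry over. Pictures are saved under pics/ and viewed, and the job is handed in when it is done.

Besides the shell and the picture viewer there is one more tool, called after "Call:" in YAML: its name, and indented under it one key for each argument. carry_out: Moves the arm, as the interface text tells. Its arguments: {"type":"object","properties":{"deltas":{"type":"array"},"grip_force":{"type":"number"}},"required":["deltas"]}

```bash
mkdir -p pics; ls; python3 - <<'E'
from plant import *
import cv2
print(state())
for c in ("scene","top"):
    im=capture(c); cv2.imwrite(f"pics/{c}0.png",im); print(c,calibration(c))
E
```

```text
pics
{'t': 0.0, 'q': array([-1.45598283e+00,  2.87214559e-01,  1.57820118e+00,  1.15215830e-05,
        1.27863078e+00, -1.50034186e-01]), 'joint_velocities': array([-0.00073316, -0.00028484,  0.00182015, -0.00027241, -0.00016568,
        0.00073693]), 'joint_torque': array([-7.28847244e-04, -4.05982804e+01, -2.92629004e+01, -2.55327095e-04,
        5.81404209e-03,  1.26136106e-05]), 'eef_pos': array([ 0.17662029, -0.65078375,  0.22990151]), 'orientation': array([-1.3210924 ,  1.0130595 , -1.01023481]), 'force': array([ 0.05598643, -0.03233518,  0.86785181]), 'wrist_torque': array([-0.00343458, -0.02958635,  0.01932528]), 'gripper_width': 1.003232405707162}
scene {'camera_matrix': array([[492.76501306,   0.        , 264.58122376],
       [  0.        , 492.76501306, 191.38455862],
       [  0.        ,   0.        ,   1.        ]]), 'dist': array([-0.10428967,  0.        ,  0.        ,  0.        ,  0.        ]), 'eye': array([1.78451313, 0.38172066, 1.25081383]), 'orientation': array([0.602347  , 0.80163933, 1.73870884])}
top {'camera_matrix': array([[483.96466123,   0.        , 260.09748339],
       [  0.        , 483.96466123, 184.82852268],
       [  0.        ,   0.        ,   1.        ]]), 'dist': array([0.04724277, 0.        , 0.        , 0.        , 0.        ]), 'eye': array([0.32399473, 0.00576324, 1.74789622]), 'orientation': array([ 0.10502697, -0.09122118, -1.5489289 ])}
```

View pics/scene0.png

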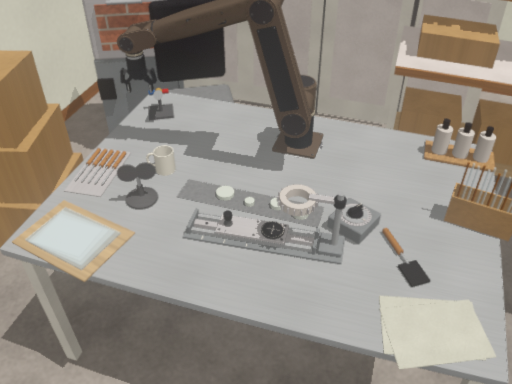

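View pics/top0.png

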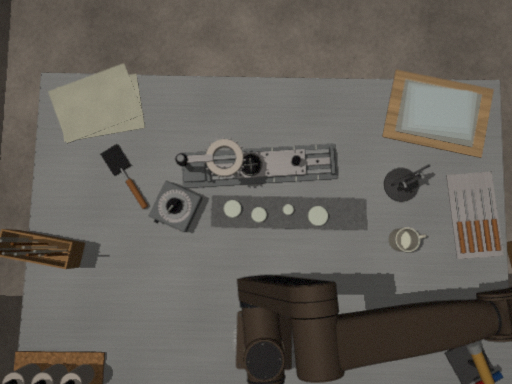

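```bash
cat > h.py <<'E'
from plant import *
import numpy as np, cv2
from scipy.spatial.transform import Rotation as R
F=np.diag([1,-1,-1.])
C={c:calibration(c) for c in("scene","top")}
def proj(c,p):
    k=C[c]; Rc=R.from_rotvec(k["orientation"]).as_matrix()
    pc=(F@Rc.T@(np.atleast_2d(p)-k["eye"]).T).T
    return cv2.projectPoints(pc,np.zeros(3),np.zeros(3),k["camera_matrix"],k["dist"])[0].reshape(-1,2)
def ray(c,uv):
    k=C[c]; Rc=R.from_rotvec(k["orientation"]).as_matrix()
    n=cv2.undistortPoints(np.array(uv,float).reshape(-1,1,2),k["camera_matrix"],k["dist"]).reshape(-1,2)
    d=(Rc@F@np.c_[n,np.ones(len(n))].T).T
    return k["eye"],d
def onz(c,uv,z):
    e,d=ray(c,uv); return e+d*((z-e[2])/d[:,2])[:,None]
def tool():
    s=state(); M=R.from_rotvec(s["orientation"]).as_matrix(); return s,M
def plan(p,yaw=None,z_down=True):
    """target tcp p, jaws x-axis direction yaw (world); tool z down. prints shift in tool frame and turn"""
    s,M=tool()
    d=M.T@(np.array(p)-s["eef_pos"])*1000
    print("pos",s["eef_pos"].round(4),"xax",M[:,0].round(3),"z",M[:,2].round(3),"shift mm",d.round(1))
    if yaw is not None:
        x=np.array([np.cos(yaw),np.sin(yaw),0]);best=None
        for sg in(1,-1):
            T=np.c_[sg*x,np.cross([0,0,-1.],sg*x),[0,0,-1.]]
            w=R.from_matrix(M.T@T).as_rotvec()
            if best is None or np.linalg.norm(w)<np.linalg.norm(best): best=w
        print("turn",best.round(3), "q6",s["q"][5].round(3))
E
python3 - <<'E'
from h import *
s,M=tool();print(M.round(3))
for c in("scene","top"):
    capture(c)
    for l in["disc1","disc2","disc3","disc4","disc5","knob","platen","dial_grip","dial_tip","mark","lamp_axis"]:
        try:
            for r in regions_of(c,l)[:5]:
                m=r["mask"]; ys,xs=np.nonzero(m); 
                print(c,l,round(r["confidence"],2),m.sum(),"cen",xs.mean().round(2),ys.mean().round(2))
        except Exception as e: print(c,l,e)
E
```

```text
[[ 0.262 -0.     0.965]
 [-0.965  0.002  0.262]
 [-0.002 -1.     0.   ]]
scene disc1 0.63 65 cen 274.31 204.17
scene disc1 0.53 219 cen 224.69 192.83
scene disc1 0.38 46 cen 300.02 217.26
scene disc2 0.63 65 cen 274.31 204.17
scene disc2 0.53 219 cen 224.69 192.83
scene disc2 0.38 46 cen 300.02 217.26
scene disc3 0.63 65 cen 274.31 204.17
scene disc3 0.53 219 cen 224.69 192.83
scene disc3 0.38 46 cen 300.02 217.26
scene disc4 0.63 65 cen 274.31 204.17
scene disc4 0.53 219 cen 224.69 192.83
scene disc4 0.38 46 cen 300.02 217.26
scene disc5 0.63 65 cen 274.31 204.17
scene disc5 0.53 219 cen 224.69 192.83
scene disc5 0.38 46 cen 300.02 217.26
scene knob 0.47 74 cen 226.82 215.34
scene platen 0.87 1380 cen 251.5 228.48
scene platen 0.75 6319 cen 275.89 228.89
scene dial_grip 0.7 176 cen 356.03 211.71
scene dial_tip 0.73 184 cen 356.0 211.47
scene dial_tip 0.18 566 cen 163.38 159.69
scene mark 0.64 211 cen 354.41 216.98
top disc1 0.82 213 cen 232.48 207.62
top disc1 0.72 209 cen 259.08 214.08
top disc1 0.59 283 cen 317.8 215.62
top disc1 0.51 95 cen 288.77 209.0
top disc1 0.48 5915 cen 25
[... 383 characters left out ...]
4 0.82 213 cen 232.48 207.62
top disc4 0.72 209 cen 259.08 214.08
top disc4 0.59 283 cen 317.8 215.62
top disc4 0.51 95 cen 288.77 209.0
top disc4 0.48 5915 cen 255.7 164.32
top disc5 0.82 213 cen 232.48 207.62
top disc5 0.72 209 cen 259.08 214.08
top disc5 0.59 283 cen 317.8 215.62
top disc5 0.51 95 cen 288.77 209.0
top disc5 0.48 5915 cen 255.7 164.32
top knob 0.48 62 cen 295.74 159.03
top platen 0.79 1543 cen 273.06 163.3
top dial_grip 0.48 242 cen 173.54 205.51
top dial_grip 0.34 1634 cen 273.25 163.26
top dial_grip 0.21 652 cen 404.94 239.73
top dial_tip 0.66 764 cen 121.04 169.35
top mark 0.83 306 cen 175.36 205.82
top mark 0.59 104 cen 288.03 208.58
top mark 0.41 637 cen 404.53 239.72
```

```bash
python3 - <<'E'
import cv2
im=cv2.imread("pics/top0.png")
cv2.imwrite("pics/topA.png",cv2.resize(im[130:240,140:370],None,fx=3.4,fy=3.4,interpolation=cv2.INTER_CUBIC))
im=cv2.imread("pics/scene0.png")
cv2.imwrite("pics/scA.png",cv2.resize(im[170:265,170:390],None,fx=3.6,fy=3.6,interpolation=cv2.INTER_CUBIC))
E
```

```text
(no output)
```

View pics/topA.png

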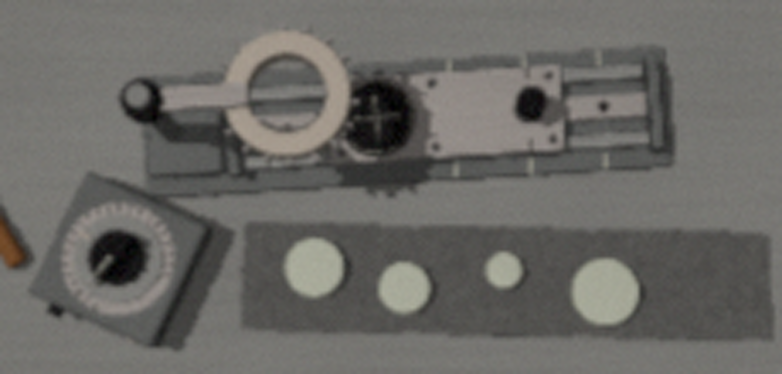

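View pics/scA.png

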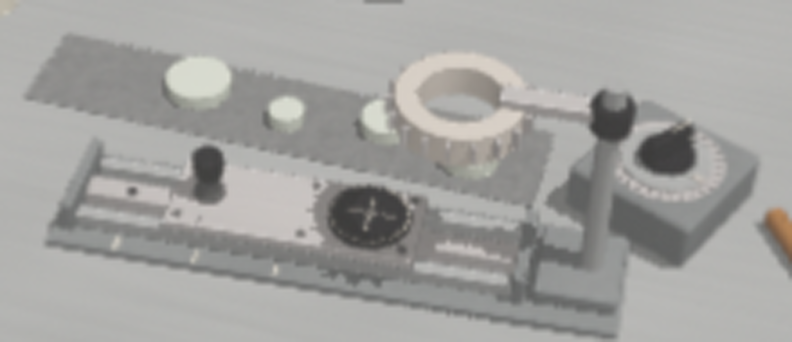

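```bash
cat >> h.py <<'E'
def plan(p,yaw=None):
    """target tcp p; tool y down; yaw = world direction of jaw x axis"""
    s,M=tool()
    print("t",s["t"].round(2),"pos",s["eef_pos"].round(4),"x",M[:,0].round(3),"y",M[:,1].round(3),"f",s["force"].round(1),"w",round(s["gripper_width"],3),"q",s["q"].round(2))
    T=None
    if yaw is not None:
        x=np.array([np.cos(yaw),np.sin(yaw),0]);best=None
        for sg in(1,-1):
            y=np.array([0,0,-1.]);T0=np.c_[sg*x,y,np.cross(sg*x,y)]
            w=R.from_matrix(M.T@T0).as_rotvec()
            if best is None or np.linalg.norm(w)<np.linalg.norm(best): best=w;T=T0
        print("turn",best.round(3))
    d=(np.array(p)-s["eef_pos"])*1000
    print("shift now-frame",(M.T@d).round(1), "" if T is None else ("shift after turn",(T.T@d).round(1)))
E
python3 - <<'E'
from h import *
from scipy.optimize import least_squares
top=cv2.imread("pics/top0.png");sc=cv2.imread("pics/scene0.png")
g=cv2.cvtColor(top,cv2.COLOR_BGR2GRAY).astype(float)
for (u,v),D in zip([(232.5,208.5),(259,215),(288.3,209.5),(318,216)],[62,54,38,70]):
    u0,v0=int(u)-14,int(v)-14
    p=cv2.cvtColor(top[v0:v0+29,u0:u0+29],cv2.COLOR_BGR2GRAY).astype(float)
    w=np.clip(p-110,0,60); 
    yy,xx=np.mgrid[0:29,0:29]
    w[(xx-(u-u0))**2+(yy-(v-v0))**2>13**2]=0
    cu,cv_=u0+(w*xx).sum()/w.sum(), v0+(w*yy).sum()/w.sum()
    area=(w/60).sum()
    P=onz("top",[(cu,cv_)],0.0205)[0]
    print((cu,cv_),"dia px",2*np.sqrt(area/np.pi),P.round(4), "expected",D, "max",p.max(),"bg",np.median(p))
def loc(th,l): 
    x,y,a=th; d=np.array([np.cos(a),np.sin(a)]);n=np.array([-d[1],d[0]])
    return np.array([x+l[1]*d[0]-l[0]*d[1]*-1*-1, y+l[1]*d[1]+l[0]*-d[0]*1,l[2]]) # local y along d, local x = right of d
off=lambda z,s:( (z[0])/s[0]+s[1], z[1]/s[0]+s[2])
Z=lambda u,v:((u+.5)/3.4-.5+140,(v+.5)/3.4-.5+130)
S=lambda u,v:((u+.5)/3.6-.5+170,(v+.5)/3.6-.5+170)
obs=[("top",Z(378,117),(0,.16,.052)),("top",Z(531,103),(0,0,.097)),("top",Z(603,106),(0,-.08,.030)),
("scene",S(369,214),(0,.16,.052)),("scene",S(132,190),(0,-.08,.03)),("top",Z(288,93),(0,.24,.219)),("scene",S(208,150),(0,0,.097))]
def f(th): return np.concatenate([proj(c,loc(th,l))[0]-uv for c,uv,l in obs])
r=least_squares(f,[.5,0,1.57]); print(r.x,r.fun.reshape(-1,2).round(2))
for sub in("top","scene"):
    o2=[o for o in obs if o[0]==sub]
    r2=least_squares(lambda th:np.concatenate([proj(c,loc(th,l))[0]-uv for c,uv,l in o2]),r.x); print(sub,r2.x,r2.fun.reshape(-1,2).round(2))
E
```

```text
(np.float64(231.79023251937662), np.float64(208.18776564713727)) dia px 15.9570262984039 [0.4553 0.1227 0.0205] expected 62 max 172.0 bg 84.0
(np.float64(258.2223976542235), np.float64(214.1564226908763)) dia px 13.717273200340443 [0.4358 0.0278 0.0205] expected 54 max 170.0 bg 83.0
(np.float64(287.55804683607374), np.float64(209.00099651220728)) dia px 9.229286296501067 [ 0.4562 -0.0766  0.0205] expected 38 max 170.0 bg 82.0
(np.float64(317.40374685555406), np.float64(215.38732953793195)) dia px 17.904169236414074 [ 0.4356 -0.1832  0.0205] expected 70 max 168.0 bg 87.0
[ 0.62203777 -0.10152987  1.64620466] [[-0.21  0.31]
 [ 0.64 -0.33]
 [ 0.46  0.83]
 [ 0.28  0.14]
 [ 0.33  0.31]
 [-0.04  0.07]
 [-0.04  1.13]]
top [ 0.6231578 -0.1007711  1.6506137] [[-0.4   0.19]
 [ 0.43 -0.65]
 [ 0.24  0.42]
 [-0.25  0.04]]
scene [ 0.61956882 -0.10309149  1.63933103] [[-0.02 -0.22]
 [ 0.24 -0.34]
 [-0.21  0.57]]
```

```bash
cat >> h.py <<'E'
TH=[0.622,-0.1015,1.646]
def loc(l,th=None):
    x,y,a=TH if th is None else th; d=np.array([np.cos(a),np.sin(a)]);r=np.array([d[1],-d[0]])
    p=np.array([x,y])+l[1]*d+l[0]*r
    return np.array([p[0],p[1],l[2]])
E
cat > ov.py <<'E'
from h import *
def overlay(c,src,th,crop,s,out,slide=0):
    im=cv2.imread(src);x0,y0,x1,y1=crop
    im=cv2.resize(im[y0:y1,x0:x1],None,fx=s,fy=s,interpolation=cv2.INTER_CUBIC)
    def P(l): 
        uv=proj(c,loc(l,th))[0]; return (int((uv[0]-x0+.5)*s-.5),int((uv[1]-y0+.5)*s-.5))
    def circ(yc,z,r,col):
        pts=np.array([P((r*np.cos(t),yc+r*np.sin(t),z)) for t in np.linspace(0,6.3,60)]);cv2.polylines(im,[pts],False,col,1)
    circ(.16+slide,.052,.041,(0,0,255));circ(slide,.093+ (0),.016,(0,255,0));circ(.24,.185,.038,(255,0,0));circ(.24,.219,.060,(255,0,255))
    for sgn in(-1,1):
        cv2.line(im,P((sgn*.065,-.2,.012)),P((sgn*.065,.4,.012)),(0,255,255),1)
        cv2.line(im,P((sgn*.045,-.04+slide,.044)),P((sgn*.045,.205+slide,.044)),(255,255,0),1)
        for h in(-.08,0,.08): cv2.circle(im,P((sgn*.060,h,.012)),3,(0,0,255),1)
    cv2.imwrite(out,im)
if __name__=="__main__":
    overlay("top","pics/top0.png",TH,(170,130,350,200),4.4,"pics/ov1.png")
    overlay("scene","pics/scene0.png",TH,(180,180,350,262),4.6,"pics/ov2.png")
E
python3 ov.py
```

```text
(no output)
```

View pics/ov1.png

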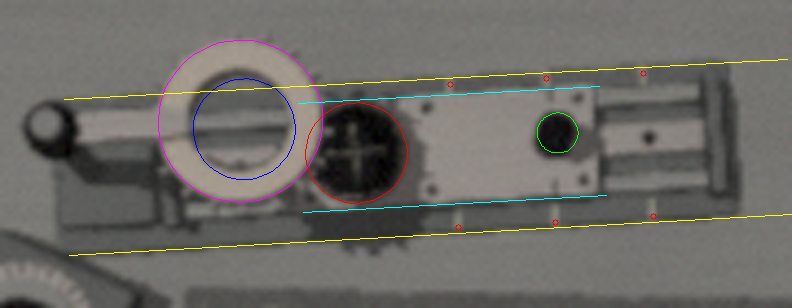

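View pics/ov2.png

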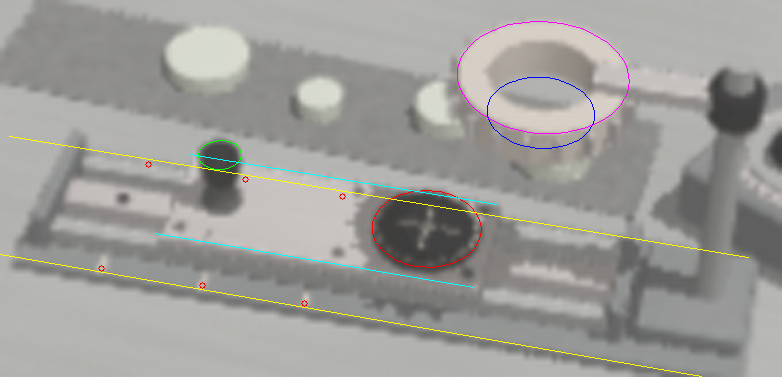

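```bash
python3 -c "
from h import *
plan([.622,-.1015,.20],1.646)"
```

```text
Traceback (most recent call last):
  File "h.py", line 34, in plan
    print("t",s["t"].round(2),"pos",s["eef_pos"].round(4),"x",M[:,0].round(3),"y",M[:,1].round(3),"f",s["force"].round(1),"w",round(s["gripper_width"],3),"q",s["q"].round(2))
              ^^^^^^^^^^^^
AttributeError: 'float' object has no attribute 'round'
```

```bash
sed -i 's/s\["t"\].round(2)/round(s["t"],2)/' h.py; python3 -c "
from h import *
plan([.622,-.1015,.20],1.646)"
```

```text
t 1.3 pos [ 0.1767 -0.6515  0.2313] x [ 0.262 -0.965 -0.   ] y [-0.  0. -1.] f [-0.9 -0.   0.9] w 1.003 q [-1.46  0.29  1.58 -0.    1.28 -0.15]
turn [ 0.    0.19 -0.  ]
shift now-frame [-414.2   31.3  573.7] ('shift after turn', array([-514.9,   31.3,  485.4]))
```

Call:
carry_out:
  deltas:
    - [[0,0.095,0,0,0,0,1],[0,0.095,0,0,0,0,1],[0,0,0,-35,0,33,1],[0,0,0,-35,0,33,1],[0,0,0,-35,0,33,1]]
  grip_force: 100

```text
t: 1.92
eef_pos: [0.2683, -0.5383, 0.2314]
orientation: [-1.243, 1.154, -1.155]
force: [0.1, 0.1, -0.5]
gripper_width: 0.997
```

Call:
carry_out:
  deltas:
    - [[0,0,0,-35,0,33,1],[0,0,0,-35,0,33,1],[0,0,0,-35,0,33,1],[0,0,0,-35,0,33,1],[0,0,0,-35,0,33,1]]

```text
t: 2.55
eef_pos: [0.4199, -0.3512, 0.2316]
orientation: [-1.244, 1.153, -1.155]
force: [0.6, 0.3, 0.2]
gripper_width: 1.001
```

Call:
carry_out:
  deltas:
    - [[0,0,0,-35,0,33,1],[0,0,0,-35,0,33,1],[0,0,0,-35,0,33,1],[0,0,0,-35,0,33,1],[0,0,0,0,0,0,1]]

```text
t: 3.18
eef_pos: [0.5416, -0.2006, 0.2314]
orientation: [-1.245, 1.15, -1.151]
force: [-0.1, 0.0, -0.4]
gripper_width: 1.003
```

```bash
python3 -c "
from h import *
plan([.622,-.1015,.20],1.646)"
```

```text
t 3.17 pos [ 0.5416 -0.2006  0.2314] x [ 0.079 -0.997 -0.   ] y [ 0.  0. -1.] f [-0.1  0.  -0.4] w 1.003 q [-0.53  0.07  1.82  0.    1.25  0.96]
turn [-0.     0.004 -0.   ]
shift now-frame [-92.4  31.5  88. ] ('shift after turn', array([-92.8,  31.4,  87.6]))
```

Call:
carry_out:
  deltas:
    - [[0,0.004,0,-31,10,29.5,1],[0,0,0,-31,20,29.5,1],[0,0,0,-31,31,29,1],[0,0,0,0,30,0,1],[0,0,0,0,0,0,1]]

```text
t: 3.8
eef_pos: [0.619, -0.1038, 0.137]
orientation: [-1.245, 1.163, -1.152]
force: [-0.7, 0.3, 0.2]
gripper_width: 0.996
```

```bash
python3 -c "
from h import *
plan([.622,-.1015,.066],1.646)
cv2.imwrite('pics/s1.png',cv2.resize(capture('scene')[120:260,150:350],None,fx=3.8,fy=3.8,interpolation=cv2.INTER_CUBIC))"
```

```text
t 3.8 pos [ 0.619  -0.1038  0.137 ] x [ 0.071 -0.997 -0.002] y [-0.007  0.002 -1.   ] f [-0.7  0.3  0.2] w 0.996 q [-0.33  0.28  1.77 -0.    1.1   1.17]
turn [ 0.007 -0.004 -0.002]
shift now-frame [-1.9 71.   3.6] ('shift after turn', array([-2. , 71. ,  3.2]))
```

View pics/s1.png

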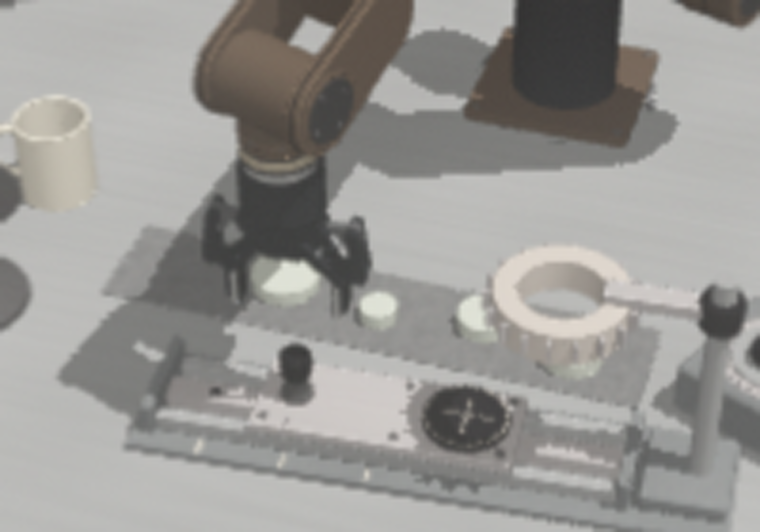

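Call:
carry_out:
  deltas:
    - [[0,0,0,-1,20,1,1],[0,0,0,-1,25,1,1],[0,0,0,0,20,0,1],[0,0,0,0,6,0,1],[0,0,0,0,0,0,1]]

```text
t: 4.47
eef_pos: [0.6231, -0.102, 0.0692]
orientation: [-1.242, 1.157, -1.157]
force: [0.7, -0.1, -0.1]
gripper_width: 1.002
```

```bash
python3 -c "
from h import *
plan([.622,-.1015,.066],1.646)"
```

```text
t 4.47 pos [ 0.6231 -0.102   0.0692] x [ 0.07  -0.998 -0.   ] y [-0.  0. -1.] f [ 0.7 -0.1 -0.1] w 1.002 q [-0.32  0.37  1.79 -0.    0.98  1.18]
turn [ 0.    -0.005 -0.   ]
shift now-frame [-0.6  3.2 -1. ] ('shift after turn', array([-0.6,  3.2, -1. ]))
```

Call:
carry_out:
  deltas:
    - [[0,0,0,0,3,-1,0],[0,0,0,0,0,0,-1],[0,0,0,0,0,0,-1],[0,0,0,0,0,0,-1],[0,0,0,0,0,0,-1]]

```text
t: 5.1
eef_pos: [0.6224, -0.1013, 0.0675]
orientation: [-1.241, 1.157, -1.156]
force: [-2.4, 4.3, 5.4]
gripper_width: 0.336
```

```bash
python3 -c "
from h import *
plan([.622,-.1015,.066],1.646);print(state()['wrist_torque'])"
```

```text
t 5.1 pos [ 0.6224 -0.1013  0.0675] x [ 0.071 -0.998 -0.001] y [ 0.     0.001 -1.   ] f [-2.4  4.3  5.4] w 0.336 q [-0.32  0.37  1.8   0.    0.98  1.18]
turn [-0.    -0.005 -0.001]
shift now-frame [ 0.2  1.5 -0.5] ('shift after turn', array([ 0.2,  1.5, -0.5]))
[0.59634918 0.31854191 0.01822492]
```

Call:
carry_out:
  deltas:
    - [[0,0,0,0,-5,0,-1],[0,0,0,0,-5,0,-1],[0,0,0,0,-5,0,-1],[0,0,0,0,0,0,-1]]

```text
t: 5.6
eef_pos: [0.6223, -0.1012, 0.0788]
orientation: [-1.24, 1.156, -1.157]
force: [6.1, 0.8, -11.2]
gripper_width: 0.335
```

```bash
python3 -c "
from h import *
plan([.622,-.1015,.080],1.646);print(state()['wrist_torque'])
cv2.imwrite('pics/s2.png',cv2.resize(capture('scene')[150:260,170:350],None,fx=4.2,fy=4.2,interpolation=cv2.INTER_CUBIC))"
```

```text
t 5.6 pos [ 0.6223 -0.1012  0.0788] x [ 0.07  -0.998 -0.001] y [ 0.002  0.001 -1.   ] f [  6.1   0.8 -11.2] w 0.335 q [-0.32  0.35  1.79  0.    1.    1.18]
turn [-0.002 -0.005 -0.001]
shift now-frame [ 0.3 -1.2 -0.3] ('shift after turn', array([ 0.3, -1.2, -0.3]))
[ 0.23278547 -1.073236   -0.01131675]
```

View pics/s2.png

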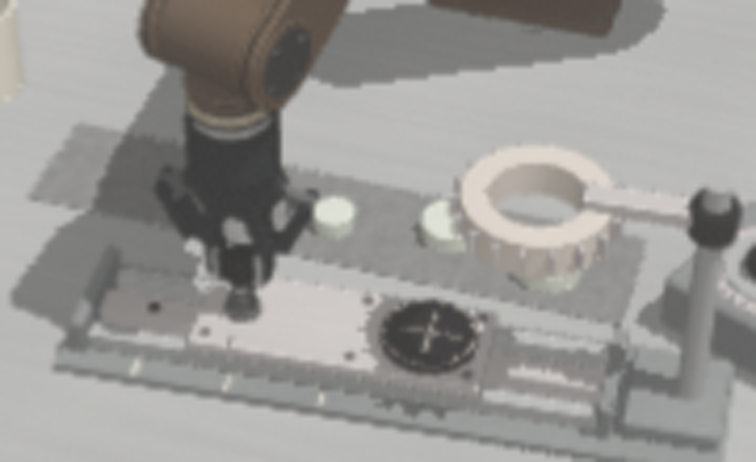

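Call:
carry_out:
  deltas:
    - [[0,0,0,0,-4,0,-1],[0,0,0,0,0,0,-1],[0,0,0,10,0,0,-1],[0,0,0,15,0,0,-1],[0,0,0,15,0,0,-1]]

```text
t: 6.28
eef_pos: [0.6254, -0.1401, 0.082]
orientation: [-1.238, 1.157, -1.156]
force: [8.5, 4.1, -12.6]
gripper_width: 0.34
```

Call:
carry_out:
  deltas:
    - [[0,0,0,15,0,0.2,-1],[0,0,0,15,0,0.2,-1],[0,0,0,7,0,0,-1],[0,0,0,0,0,0,-1]]

```text
t: 6.78
eef_pos: [0.6286, -0.1785, 0.082]
orientation: [-1.239, 1.156, -1.159]
force: [9.3, 0.3, -11.9]
gripper_width: 0.342
```

```bash
python3 -c "
from h import *
p=loc((0,-.08,.082));plan(p,1.646);print(state()['wrist_torque'],p)
cv2.imwrite('pics/s3.png',cv2.resize(capture('scene')[150:260,170:350],None,fx=4.2,fy=4.2,interpolation=cv2.INTER_CUBIC))"
```

```text
t 6.78 pos [ 0.6286 -0.1785  0.082 ] x [ 0.07  -0.998 -0.   ] y [ 0.003  0.    -1.   ] f [  9.3   0.3 -11.9] w 0.342 q [-0.43  0.39  1.73  0.    1.01  1.07]
turn [-0.003 -0.005 -0.   ]
shift now-frame [ 2.8 -0.  -0.8] ('shift after turn', array([ 2.8, -0. , -0.8]))
[-0.08996359 -1.36839539  0.03180259] [ 0.62801062 -0.18127388  0.082     ]
```

View pics/s3.png

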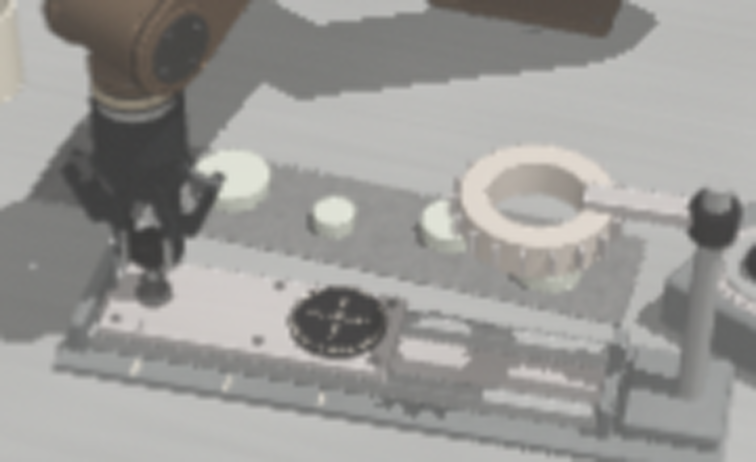

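Call:
carry_out:
  deltas:
    - [[0,0,0,2.5,0,0,-1],[0,0,0,0,5,0,-1],[0,0,0,0,5,0,-1],[0,0,0,0,5,0,-1],[0,0,0,0,0,0,-1]]

```text
t: 7.45
eef_pos: [0.6287, -0.18, 0.068]
orientation: [-1.239, 1.156, -1.157]
force: [6.3, 2.8, -8.8]
gripper_width: 0.336
```

```bash
python3 -c "
from h import *
p=loc((0,-.08,.066));plan(p,1.646);print(state()['wrist_torque'],p)"
```

```text
t 7.45 pos [ 0.6287 -0.18    0.068 ] x [ 0.07  -0.998 -0.001] y [ 0.002  0.001 -1.   ] f [ 6.3  2.8 -8.8] w 0.336 q [-0.43  0.41  1.74  0.    0.99  1.06]
turn [-0.002 -0.005 -0.001]
shift now-frame [ 1.2  2.  -0.8] ('shift after turn', array([ 1.2,  2. , -0.8]))
[ 0.34868023 -1.03529496 -0.04977176] [ 0.62801062 -0.18127388  0.066     ]
```

Call:
carry_out:
  deltas:
    - [[0,0,0,0,2,0,-1],[0,0,0,0,0,0,0],[0,0,0,0,0,0,1],[0,0,0,0,0,0,1],[0,0,0,0,0,0,1]]

```text
t: 8.07
eef_pos: [0.6281, -0.1815, 0.0686]
orientation: [-1.242, 1.157, -1.157]
force: [-0.6, -0.4, -0.2]
gripper_width: 0.995
```

Call:
carry_out:
  deltas:
    - [[0,0,0,0,-25,0,1],[0,0,0,0,-50,0,1],[0,0,0,0,-40,-20,1],[0,0,0,0,0,-60,1],[0,0,0,0,0,-40,1]]

```text
t: 8.7
eef_pos: [0.5069, -0.1898, 0.1842]
orientation: [-1.242, 1.156, -1.158]
force: [-0.3, 0.3, -0.7]
gripper_width: 0.998
```

```bash
python3 - <<'E'
from h import *
from ov import overlay
plan(loc((0,-.08,.066)),1.646)
for c in("scene","top"): cv2.imwrite(f"pics/{c}4.png",capture(c))
overlay("top","pics/top4.png",TH,(170,130,350,200),4.4,"pics/ov3.png",-.08)
overlay("scene","pics/scene4.png",TH,(180,180,350,262),4.6,"pics/ov4.png",-.08)
E
```

```text
t 8.7 pos [ 0.5069 -0.1898  0.1842] x [ 0.071 -0.997  0.001] y [ 0.001 -0.001 -1.   ] f [-0.3  0.3 -0.7] w 0.998 q [-0.55  0.04  1.95 -0.    1.15  0.95]
turn [-0.001 -0.004  0.001]
shift now-frame [ -0.  118.3 121.3] ('shift after turn', array([  0.6, 118.2, 121.4]))
```

View pics/ov3.png

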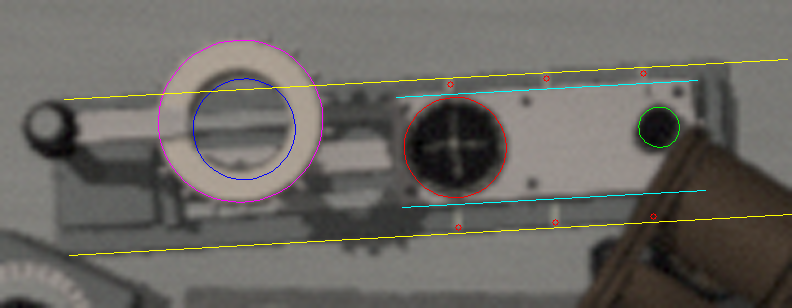

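View pics/ov4.png

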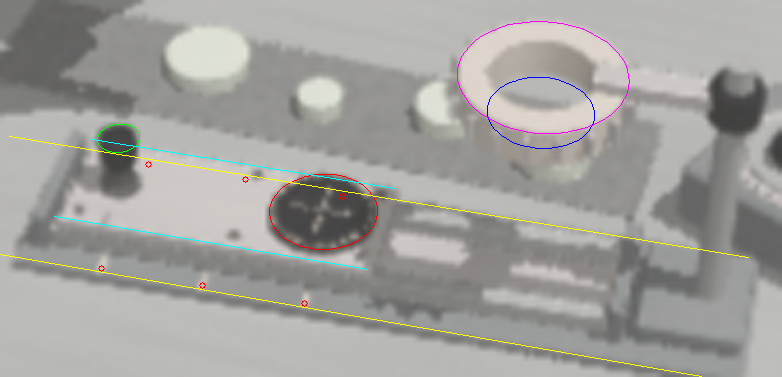

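```bash
cat >> h.py <<'E'
def blob(im,uv,thr,dark=False,rad=20):
    g=cv2.cvtColor(im,cv2.COLOR_BGR2GRAY)
    m=((g<thr) if dark else (g>thr)).astype(np.uint8)
    if dark: m=cv2.morphologyEx(m,cv2.MORPH_CLOSE,np.ones((5,5),np.uint8))
    yy,xx=np.mgrid[0:g.shape[0],0:g.shape[1]]
    m[(xx-uv[0])**2+(yy-uv[1])**2>rad**2]=0
    n,l,st,ce=cv2.connectedComponentsWithStats(m)
    i=1+np.argmax(st[1:,4]); cs,_=cv2.findContours((l==i).astype(np.uint8),cv2.RETR_EXTERNAL,cv2.CHAIN_APPROX_NONE)
    h=max(cs,key=len)
    return ce[i],st[i],cv2.fitEllipse(h)
E
python3 - <<'E'
from h import *
t=cv2.imread("pics/top4.png");s=cv2.imread("pics/scene4.png")
pt=loc((0,.08,.052));print(pt)
for c,im in(("top",t),("scene",s)):
    uv=proj(c,pt)[0]
    for thr in(60,75,90):
        ce,st,el=blob(im,uv,thr,True,18); print(c,uv.round(2),ce.round(2),st[2:],np.round(el[0],2),np.round(el[1],1),onz(c,[el[0]],.052)[0].round(4),onz(c,[ce],.052)[0].round(4))
# discs scene+top
for n,p in dict(d1=(.4356,-.1832),d2=(.4553,.1227),d3=(.4358,.0278),d5=(.4562,-.0766)).items():
  for c,im in(("top",cv2.imread("pics/top0.png")),("scene",cv2.imread("pics/scene0.png"))):
    uv=proj(c,[p[0],p[1],.021])[0]
    for thr in(130,150) if c=="top" else (200,):
        ce,st,el=blob(im,uv,thr,False,12); print(n,c,ce.round(2),st[2:],np.round(el[1],1),onz(c,[ce],.021)[0].round(4))
E
```

```text
[ 0.61598938 -0.02172612  0.052     ]
top [273.1  163.12] [271.34 163.75] [ 28  27 401] [269.95 164.49] [22.3 27.2] [ 0.6108 -0.0106  0.052 ] [ 0.6136 -0.0155  0.052 ]
top [273.1  163.12] [270.58 164.98] [ 30  27 533] [270.75 165.36] [25.8 28.6] [ 0.6078 -0.0135  0.052 ] [ 0.6091 -0.0129  0.052 ]
top [273.1  163.12] [270.46 165.36] [ 30  33 719] [270.59 165.3 ] [27.6 32.5] [ 0.608  -0.0129  0.052 ] [ 0.6078 -0.0125  0.052 ]Traceback (most recent call last):
  File "<stdin>", line 7, in <module>
  File "h.py", line 57, in blob
    i=1+np.argmax(st[1:,4]); cs,_=cv2.findContours((l==i).astype(np.uint8),cv2.RETR_EXTERNAL,cv2.CHAIN_APPROX_NONE)
        ~~~~~~~~~^^^^^^^^^^
    return _wrapfunc(a, 'argmax', axis=axis, out=out, **kwds)
    return bound(*args, **kwds)
ValueError: attempt to get argmax of an empty sequence
```

```bash
python3 - <<'E'
from h import *
out=[]
for c in("top","scene"):
    im=cv2.imread(f"pics/{c}4.png");uv=proj(c,loc((0,.08,.052)))[0]
    u0,v0=int(uv[0])-19,int(uv[1])-19
    z=cv2.resize(im[v0:v0+38,u0:u0+38],None,fx=10,fy=10,interpolation=cv2.INTER_CUBIC)
    z=cv2.convertScaleAbs(z,alpha=1.6)
    for dx,col in((0,(0,255,0)),):
        pts=np.array([proj(c,loc((.041*np.cos(t),.08+.041*np.sin(t),.052)))[0] for t in np.linspace(0,6.3,60)])
        pts=((pts-[u0,v0]+.5)*10-.5).astype(int); cv2.polylines(z,[pts],False,col,1)
        q=((uv-[u0,v0]+.5)*10-.5).astype(int); cv2.drawMarker(z,tuple(int(a) for a in q),(0,0,255),0,12,1)
    out.append(z); print(c,u0,v0,uv)
cv2.imwrite("pics/cross.png",np.hstack(out))
for n,p in dict(d1=(.4356,-.1832),d2=(.4553,.1227),d3=(.4358,.0278),d5=(.4562,-.0766)).items():
  for c,im in(("top",cv2.imread("pics/top0.png")),("scene",cv2.imread("pics/scene0.png"))):
    uv=proj(c,[p[0],p[1],.021])[0]
    try:
      for thr in((125,145) if c=="top" else (180,195)):
        ce,st,el=blob(im,uv,thr,False,12); print(n,c,ce.round(2),st[2:],np.round(el[1],1),onz(c,[ce],.021)[0].round(4))
    except Exception as e: print(n,c,im[int(uv[1]),int(uv[0])])
E
```

```text
top 254 144 [273.10368559 163.12086658]
scene 230 206 [249.99860982 225.51611914]
d1 top [317.44 215.25] [ 20  19 294] [18.3 18.7] [ 0.4361 -0.1832  0.021 ]
d1 top [317.42 215.37] [ 18  19 266] [17.3 17.8] [ 0.4356 -0.1831  0.021 ]
d1 scene [225.02 190.4 ] [ 18  17 193] [14.3 16.8] [ 0.4299 -0.1861  0.021 ]
d1 scene [224.96 191.06] [ 17  11 155] [10.5 16.5] [ 0.4337 -0.1849  0.021 ]
d2 top [231.82 208.08] [ 17  17 228] [16.  16.4] [0.4556 0.1226 0.021 ]
d2 top [231.78 208.21] [ 16  17 206] [15.1 15.5] [0.4551 0.1227 0.021 ]
d2 scene [300.7  205.23] [ 22   8 101] [ 6.2 20.2] [0.4249 0.1146 0.021 ]
d2 scene [300.66 205.37] [21  7 87] [ 5.  20.1] [0.4257 0.1146 0.021 ]
d3 top [258.22 214.08] [ 15  15 173] [13.8 14.2] [0.436  0.0278 0.021 ]
d3 top [258.28 214.21] [ 14  14 152] [12.9 13.2] [0.4355 0.0275 0.021 ]
d3 scene [284.16 198.48] [10 16 90] [ 6.2 16.2] [0.4065 0.0452 0.021 ]
d3 scene [284.03 198.39] [10 15 77] [ 5.9 15.5] [0.4061 0.0445 0.021 ]
d5 top [287.51 208.88] [10 11 82] [9.3 9.6] [ 0.4566 -0.0764  0.021 ]
d5 top [287.79 209.1 ] [ 9  9 67] [8.4 8.4] [ 0.4559 -0.0774  0.021 ]
d5 scene [249.11 199.91] [ 9  7 53] [6.2 8.7] [ 0.4547 -0.0793  0.021 ]
d5 scene [249.07 199.8 ] [ 9  7 46] [5.7 8.3] [ 0.4542 -0.0797  0.021 ]
```

View pics/cross.png

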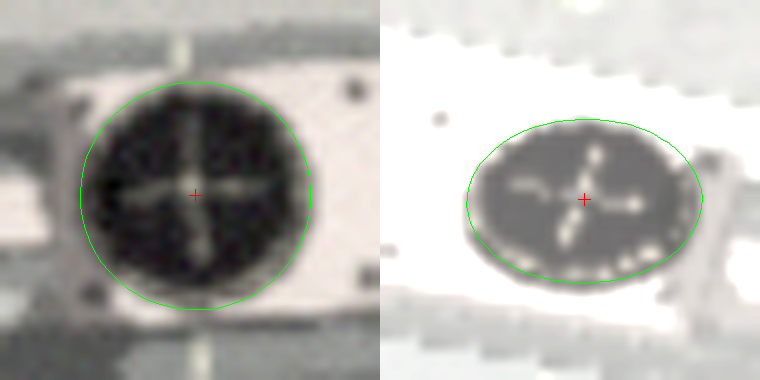

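Call:
carry_out:
  deltas:
    - [[0,-0.174,0,0,0,0,1],[0,-0.174,0,0,0,0,1],[0,-0.174,0,0,0,0,1],[0,-0.174,0,0,0,0,1],[0,-0.174,0,0,0,0,1]]

```text
t: 9.43
eef_pos: [0.5091, -0.1898, 0.1836]
orientation: [-1.515, 0.488, -0.489]
force: [-0.5, -0.5, -0.7]
gripper_width: 1.004
```

Call:
carry_out:
  deltas:
    - [[0,-0.174,0,0,0,0,1],[0,-0.174,0,0,0,0,1],[0,-0.174,0,0,0,0,1],[0,-0.174,0,0,0,0,1],[0,0,0,0,0,0,1]]

```text
t: 10.05
eef_pos: [0.509, -0.1898, 0.1836]
orientation: [-1.571, -0.051, 0.05]
force: [-0.1, -0.5, -0.8]
gripper_width: 0.998
```

```bash
python3 -c "
from h import *
plan([.628,-.1813,.067],1.646-np.pi/2)"
```

```text
t 10.05 pos [ 0.509  -0.1898  0.1836] x [0.998 0.064 0.001] y [ 0.001 -0.    -1.   ] f [-0.1 -0.5 -0.8] w 0.998 q [-0.54  0.04  1.95  0.    1.15 -0.61]
turn [ 0.    -0.011  0.001]
shift now-frame [119.2 116.6   0.8] ('shift after turn', array([119.3, 116.6,  -0.5]))
```

Call:
carry_out:
  deltas:
    - [[0,-0.011,0,30,0,0,1],[0,0,0,45,0,0,1],[0,0,0,44,5,0,1],[0,0,0,0,20,0,1],[0,0,0,0,0,0,1]]

```text
t: 10.68
eef_pos: [0.6251, -0.18, 0.1549]
orientation: [-1.567, -0.055, 0.064]
force: [0.4, -0.1, -0.3]
gripper_width: 1.002
```

```bash
python3 -c "
from h import *
plan([.628,-.1813,.067],1.646-np.pi/2)"
```

```text
t 10.68 pos [ 0.6251 -0.18    0.1549] x [ 0.997  0.076 -0.006] y [-0.006  0.003 -1.   ] f [ 0.4 -0.1 -0.3] w 1.002 q [-0.44  0.31  1.7  -0.    1.14 -0.51]
turn [-0.003  0.    -0.006]
shift now-frame [ 3.3 87.9 -1.8] ('shift after turn', array([ 2.8, 87.9, -1.6]))
```

Call:
carry_out:
  deltas:
    - [[0,0,0,0,25,0,1],[0,0,0,0,30,0,1],[0,0,0,0,25,0,1],[0,0,0,0,11,0,1],[0,0,0,0,0,0,1]]

```text
t: 11.3
eef_pos: [0.6262, -0.1808, 0.067]
orientation: [-1.569, -0.059, 0.061]
force: [1.0, -0.1, 0.6]
gripper_width: 0.998
```

Call:
carry_out:
  deltas:
    - [[0,0,0,0,0,0,0],[0,0,0,0,0,0,-1],[0,0,0,0,0,0,-1],[0,0,0,0,0,0,-1],[0,0,0,0,0,0,-1]]
  grip_force: 20

```text
t: 11.92
eef_pos: [0.6288, -0.181, 0.0687]
orientation: [-1.571, -0.064, 0.057]
force: [5.7, 1.7, 2.8]
gripper_width: 0.36
```

```bash
python3 -c "
from h import *
plan([.628,-.1813,.067],1.646-np.pi/2)"
```

```text
t 11.93 pos [ 0.6288 -0.181   0.0687] x [0.997 0.077 0.004] y [ 0.004 -0.001 -1.   ] f [5.7 1.7 2.8] w 0.36 q [-0.44  0.41  1.74  0.    0.99 -0.51]
turn [0.001 0.002 0.004]
shift now-frame [-0.9  1.7 -0.3] ('shift after turn', array([-0.9,  1.7, -0.3]))
```

Call:
carry_out:
  deltas:
    - [[0,0,0,1,0,0,1],[0,0,0,0,0,0,1],[0,0,0,0,0,0,1],[0,0,0,0,-30,0,1],[0,0,0,0,-40,0,1]]

```text
t: 12.55
eef_pos: [0.6266, -0.1803, 0.1359]
orientation: [-1.568, -0.057, 0.064]
force: [0.6, -0.8, -0.0]
gripper_width: 0.998
```

Call:
carry_out:
  deltas:
    - [[0,0,0,-40,-10,0,1],[0,0,0,-55,0,0,1],[0,0,0,-55,0,0,1],[0,0,0,-30,0,0,1],[0,0,0,0,0,0,1]]

```text
t: 13.18
eef_pos: [0.4469, -0.1944, 0.1469]
orientation: [-1.569, -0.058, 0.06]
force: [0.2, 0.2, 0.1]
gripper_width: 0.997
```

```bash
python3 -c "
from h import *
plan([.434,-.1847,-.0007],1.646-np.pi/2)
cv2.imwrite('pics/s5.png',cv2.resize(capture('scene')[120:260,170:390],None,fx=3.5,fy=3.5,interpolation=cv2.INTER_CUBIC))
for r in regions_of('scene','disc1')[:5]: m=r['mask']; print(m.sum(),r['confidence'],np.round(np.argwhere(m).mean(0),1))
"
```

```text
t 13.18 pos [ 0.4469 -0.1944  0.1469] x [ 0.997  0.075 -0.001] y [-0.001  0.001 -1.   ] f [0.2 0.2 0.1] w 0.997 q [-0.62 -0.04  2.1  -0.    1.08 -0.69]
turn [-0.001 -0.    -0.001]
shift now-frame [-12.  147.7  10.5] ('shift after turn', array([-12.1, 147.6,  10.6]))
216 0.77 [192.7 224.9]
6081 0.58 [228.8 274.7]
69 0.57 [201.1 248.9]
61 0.48 [204.5 274.4]
```

View pics/s5.png

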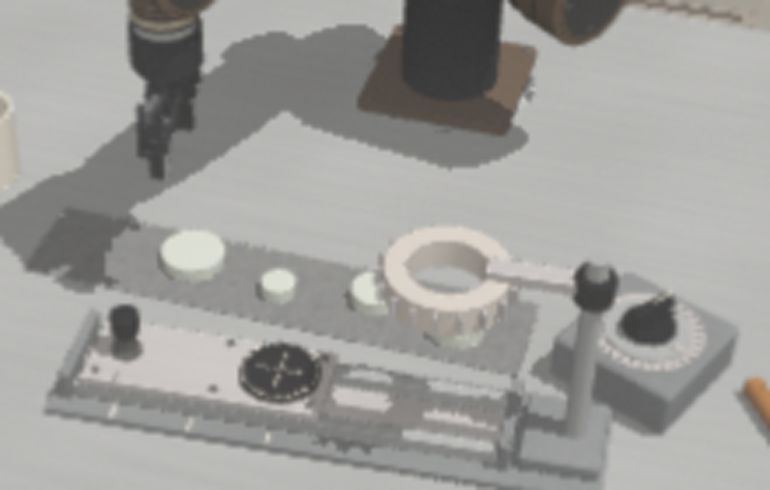

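Call:
carry_out:
  deltas:
    - [[0,0,0,-4,20,3,1],[0,0,0,-8,45,7.5,1],[0,0,0,0,45,0,1],[0,0,0,0,15,0,1],[0,0,0,0,0,0,1]]

```text
t: 13.9
eef_pos: [0.4363, -0.1849, 0.0218]
orientation: [-1.569, -0.06, 0.062]
force: [0.5, -0.9, 0.2]
gripper_width: 0.999
```

```bash
python3 -c "
from h import *
plan([.434,-.1847,-.0007],1.646-np.pi/2)"
```

```text
t 13.9 pos [ 0.4363 -0.1849  0.0218] x [ 0.997  0.077 -0.001] y [-0.001  0.001 -1.   ] f [ 0.5 -0.9  0.2] w 0.999 q [-0.62  0.14  2.19  0.    0.82 -0.69]
turn [-0.001  0.002 -0.001]
shift now-frame [-2.2 22.5  0.4] ('shift after turn', array([-2.3, 22.5,  0.4]))
```

Call:
carry_out:
  deltas:
    - [[0,0,0,-1,12,0,1],[0,0,0,0,10,0,1],[0,0,0,0,0,0,1],[0,0,0,0,0,0,0.5],[0,0,0,0,0,0,0]]
  grip_force: 60

```text
t: 14.52
eef_pos: [0.4357, -0.1857, 0.0014]
orientation: [-1.571, -0.062, 0.059]
force: [-0.1, -0.6, 3.2]
gripper_width: 0.793
```

Call:
carry_out:
  deltas:
    - [[0,0,0,0,0,0,-1],[0,0,0,0,0,0,-1],[0,0,0,0,0,0,-1]]

```text
t: 14.9
eef_pos: [0.4357, -0.1857, 0.0014]
orientation: [-1.571, -0.062, 0.059]
force: [-0.9, 0.6, 6.5]
gripper_width: 0.793
```

```bash
python3 -c "
from h import *
plan([.434,-.1847,-.0007],1.646-np.pi/2)"
```

```text
t 14.9 pos [ 0.4357 -0.1857  0.0014] x [0.997 0.077 0.001] y [ 0.001 -0.001 -1.   ] f [-0.9  0.6  6.5] w 0.793 q [-0.62  0.18  2.19 -0.    0.77 -0.69]
turn [0.001 0.002 0.001]
shift now-frame [-1.6  2.1  1.1] ('shift after turn', array([-1.6,  2.1,  1.1]))
```

Call:
carry_out:
  deltas:
    - [[0,0,0,0,-10,0,-1],[0,0,0,0,-25,0,-1],[0,0,0,0,-40,0,-1],[0,0,0,0,-25,0,-1],[0,0,0,0,0,0,-1]]

```text
t: 15.52
eef_pos: [0.436, -0.1858, 0.1023]
orientation: [-1.573, -0.064, 0.057]
force: [1.1, 0.4, -2.2]
gripper_width: 0.791
```

```bash
python3 -c "
from h import *
plan([.617,-.0228,.0505],1.646-np.pi/2)
cv2.imwrite('pics/s6.png',cv2.resize(capture('scene')[120:260,170:390],None,fx=3.5,fy=3.5,interpolation=cv2.INTER_CUBIC))
"
```

```text
t 15.53 pos [ 0.436  -0.1858  0.1023] x [0.997 0.077 0.004] y [ 0.004 -0.003 -1.   ] f [ 1.1  0.4 -2.2] w 0.791 q [-0.62 -0.01  2.16  0.    0.98 -0.69]
turn [0.003 0.002 0.004]
shift now-frame [192.8  52.1 148.8] ('shift after turn', array([192.7,  51.8, 149. ]))
```

View pics/s6.png

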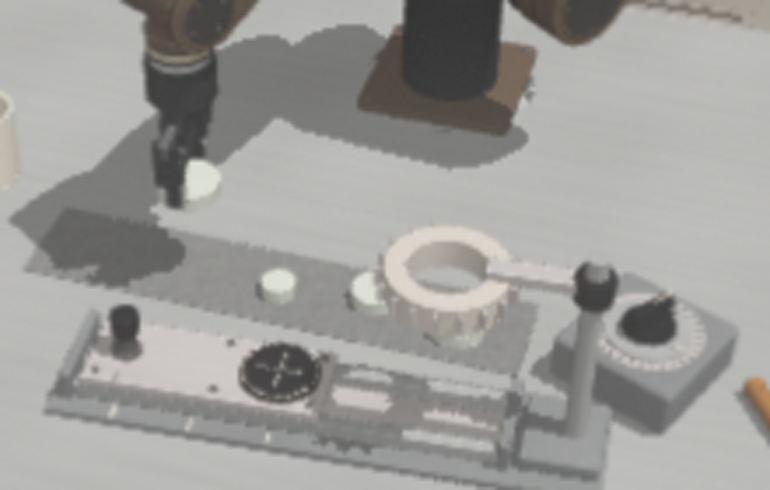

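Call:
carry_out:
  deltas:
    - [[0,0,0,15,0,12,-1],[0,0,0,35,0,27,-1],[0,0,0,45,0,34,-1],[0,0,0,45,0,34,-1],[0,0,0,35,0,27,-1]]

```text
t: 16.2
eef_pos: [0.5989, -0.0361, 0.0975]
orientation: [-1.569, -0.058, 0.064]
force: [-0.2, -0.8, -1.4]
gripper_width: 0.786
```

Call:
carry_out:
  deltas:
    - [[0,0,0,18,0,15,-1],[0,0,0,0,10,0,-1],[0,0,0,0,15,0,-1],[0,0,0,0,10,0,-1],[0,0,0,0,0,0,-1]]

```text
t: 16.82
eef_pos: [0.614, -0.0221, 0.0633]
orientation: [-1.569, -0.057, 0.063]
force: [0.3, 0.1, -2.1]
gripper_width: 0.794
```

```bash
python3 -c "
from h import *
plan([.617,-.0228,.0505],1.646-np.pi/2)
cv2.imwrite('pics/s7.png',cv2.resize(capture('scene')[150:260,190:350],None,fx=4.6,fy=4.6,interpolation=cv2.INTER_CUBIC))
"
```

```text
t 16.82 pos [ 0.614  -0.0221  0.0633] x [ 0.997  0.076 -0.004] y [-0.004  0.001 -1.   ] f [ 0.3  0.1 -2.1] w 0.794 q [-0.2   0.34  1.84 -0.    0.96 -0.28]
turn [-0.001  0.001 -0.004]
shift now-frame [ 2.9 12.7 -0.9] ('shift after turn', array([ 2.9, 12.8, -0.9]))
```

View pics/s7.png

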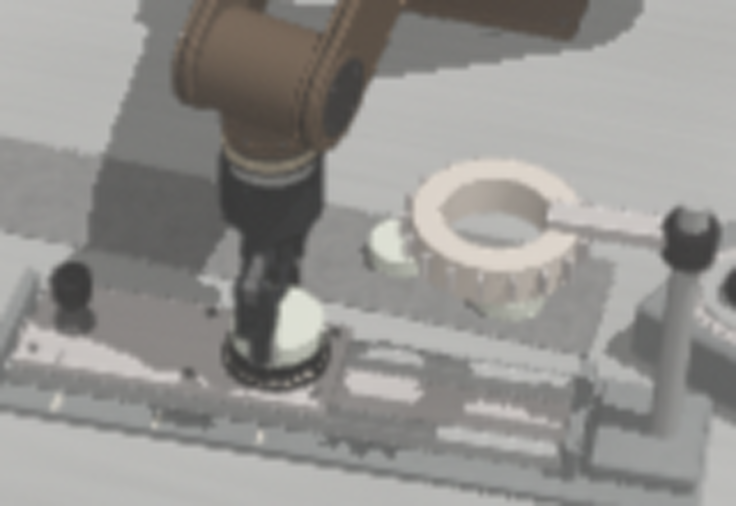

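Call:
carry_out:
  deltas:
    - [[0,0,0,1.5,5,-0.8,-1],[0,0,0,0,4,0,-1],[0,0,0,0,0,0,-1],[0,0,0,0,0,0,-1]]

```text
t: 17.38
eef_pos: [0.6175, -0.0224, 0.0565]
orientation: [-1.57, -0.061, 0.06]
force: [-0.1, -0.4, -1.3]
gripper_width: 0.795
```

```bash
python3 -c "
from h import *
plan([.617,-.0228,.0505],1.646-np.pi/2)"
```

```text
t 17.38 pos [ 0.6175 -0.0224  0.0565] x [0.997 0.077 0.   ] y [ 0. -0. -1.] f [-0.1 -0.4 -1.3] w 0.795 q [-0.2   0.36  1.83 -0.    0.95 -0.28]
turn [0.    0.002 0.   ]
shift now-frame [-0.5  6.  -0.4] ('shift after turn', array([-0.5,  6. , -0.4]))
```

Call:
carry_out:
  deltas:
    - [[0,0,0,-0.5,3,-0.4,-1],[0,0,0,0,2,0,-1],[0,0,0,0,0,0,-1],[0,0,0,0,0,0,-1]]

```text
t: 17.88
eef_pos: [0.617, -0.0228, 0.0513]
orientation: [-1.57, -0.061, 0.06]
force: [0.5, 0.3, -2.0]
gripper_width: 0.788
```

Call:
carry_out:
  deltas:
    - [[0,0,0,0,1,0,-1],[0,0,0,0,0,0,-1]]

```text
t: 18.12
eef_pos: [0.6171, -0.0228, 0.0504]
orientation: [-1.57, -0.061, 0.06]
force: [0.0, 0.7, -1.2]
gripper_width: 0.795
```

Call:
carry_out:
  deltas:
    - [[0,0,0,0,0.8,0,-1],[0,0,0,0,0,0,-1]]

```text
t: 18.38
eef_pos: [0.6171, -0.0229, 0.0504]
orientation: [-1.57, -0.061, 0.06]
force: [-3.2, 0.9, 4.6]
gripper_width: 0.792
```

Call:
carry_out:
  deltas:
    - [[0,0,0,0,0,0,0.8],[0,0,0,0,0,0,1],[0,0,0,0,0,0,1],[0,0,0,0,-20,0,1],[0,0,0,0,-40,0,1]]

```text
t: 19.0
eef_pos: [0.6157, -0.0226, 0.1091]
orientation: [-1.569, -0.057, 0.063]
force: [0.6, -0.5, 0.2]
gripper_width: 1.003
```

Call:
carry_out:
  deltas:
    - [[0,0,0,-30,-40,0,1],[0,0,0,-55,0,0,1],[0,0,0,-55,0,0,1],[0,0,0,-30,0,0,1],[0,0,0,0,0,0,1]]

```text
t: 19.62
eef_pos: [0.4465, -0.0359, 0.1506]
orientation: [-1.571, -0.061, 0.058]
force: [-0.1, 0.2, -0.4]
gripper_width: 0.998
```

```bash
cat > look.py <<'E'
from h import *
import sys
n=sys.argv[1]; z=float(sys.argv[2]); r=float(sys.argv[3])
cx=[float(a) for a in sys.argv[4:6]] if len(sys.argv)>5 else [.617,-.0218]
out=[]
for c in("top","scene"):
    im=capture(c); cv2.imwrite(f"pics/{c}{n}.png",im)
    uv=proj(c,[*cx,z])[0]; u0,v0=int(uv[0])-22,int(uv[1])-22
    Z=cv2.resize(im[v0:v0+44,u0:u0+44],None,fx=9,fy=9,interpolation=cv2.INTER_CUBIC)
    for zz,rr,col in((z,r,(0,0,255)),(.052,.041,(0,255,0))):
        pts=np.array([proj(c,[cx[0]+rr*np.cos(t),cx[1]+rr*np.sin(t),zz])[0] for t in np.linspace(0,6.3,60)])
        cv2.polylines(Z,[((pts-[u0,v0]+.5)*9-.5).astype(int)],False,col,1)
    out.append(Z)
cv2.imwrite(f"pics/look{n}.png",np.hstack(out))
plan([.617,-.0218,.1])
E
python3 look.py 8 .07 .035
```

```text
t 19.73 pos [ 0.4487 -0.0362  0.1511] x [0.997 0.077 0.003] y [ 0.003 -0.001 -1.   ] f [0.7 0.2 0.8] w 1.001 q [-0.31 -0.14  2.18  0.    1.1  -0.38]
shift now-frame [168.8  51.6   1.5]
```

View pics/look8.png

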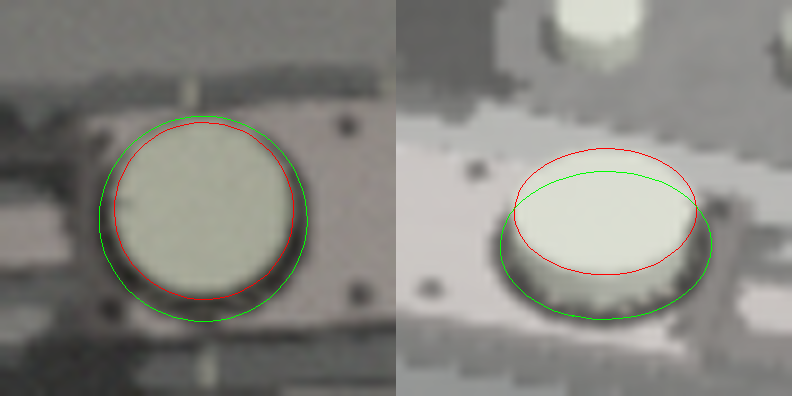

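View pics/top8.png

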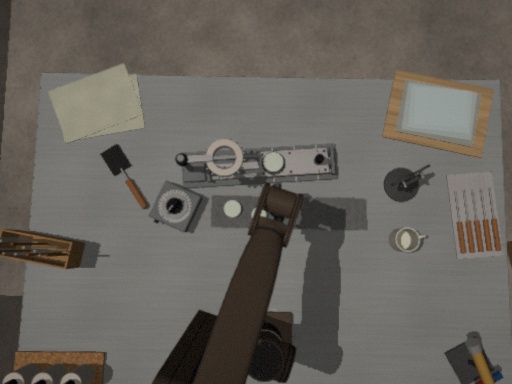

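```bash
python3 - <<'E'
from h import *
im=cv2.imread("pics/top8.png")
for n,p in dict(d2=(.4553,.1227),).items():
    uv=proj("top",[p[0],p[1],.021])[0]
    for thr in(125,145):
        ce,st,el=blob(im,uv,thr,False,13); print(n,ce,st[2:],onz("top",[ce],.021)[0]-[.0018,.0015,0])
for pt in ((.617,-.0218,.07),):
    uv=proj("top",pt)[0]
    for thr in(125,145):
        ce,st,el=blob(im,uv,thr,False,11); print("d1",ce,st[2:],onz("top",[ce],.07)[0]-[.0018,.0015,0])
plan([.4537,.1211,.05],1.646-np.pi/2)
E
```

```text
d2 [231.79039301 208.05676856] [ 17  17 229] [0.453896  0.1212133 0.021    ]
d2 [231.79126214 208.18446602] [ 16  17 206] [0.4534389  0.12119753 0.021     ]
d1 [272.90508475 161.15254237] [ 19  19 295] [ 0.61808768 -0.02211821  0.07      ]
d1 [272.94756554 161.42322097] [ 19  19 267] [ 0.61712599 -0.02228379  0.07      ]
t 19.73 pos [ 0.4487 -0.0362  0.1511] x [0.997 0.077 0.003] y [ 0.003 -0.001 -1.   ] f [0.7 0.2 0.8] w 1.001 q [-0.31 -0.14  2.18  0.    1.1  -0.38]
turn [0.001 0.001 0.003]
shift now-frame [ 16.7 100.9 156.6] ('shift after turn', array([ 16.8, 101.1, 156.5]))
```

Call:
carry_out:
  deltas:
    - [[0,0,0,2,0,17,1],[0,0,0,4,0,40,1],[0,0,0,5,0,50,1],[0,0,0,4,0,35,1],[0,0,0,2,10,15,1]]

```text
t: 20.35
eef_pos: [0.4543, 0.1238, 0.1406]
orientation: [-1.57, -0.065, 0.06]
force: [0.1, 0.2, 0.4]
gripper_width: 0.996
```

Call:
carry_out:
  deltas:
    - [[0,0,0,0,30,0,1],[0,0,0,0,40,0,1],[0,0,0,0,35,0,1],[0,0,0,0,10,0,1],[0,0,0,0,0,0,1]]

```text
t: 20.98
eef_pos: [0.4525, 0.1217, 0.0242]
orientation: [-1.57, -0.059, 0.061]
force: [0.6, 0.1, 0.7]
gripper_width: 1.002
```

```bash
python3 -c "
from h import *
plan([.4537,.1212,.0015],1.646-np.pi/2)"
```

```text
t 20.98 pos [0.4525 0.1217 0.0242] x [ 0.997  0.076 -0.001] y [-0.001 -0.    -1.   ] f [0.6 0.1 0.7] w 1.002 q [ 0.05  0.12  2.2  -0.    0.82 -0.03]
turn [ 0.     0.001 -0.001]
shift now-frame [ 1.2 22.7 -0.6] ('shift after turn', array([ 1.1, 22.7, -0.6]))
```

Call:
carry_out:
  deltas:
    - [[0,0,0,1,12,-0.5,1],[0,0,0,0,9.5,0,1],[0,0,0,0,0,0,1],[0,0,0,0,0,0,0.4],[0,0,0,0,0,0,0]]

```text
t: 21.6
eef_pos: [0.4542, 0.1216, 0.004]
orientation: [-1.57, -0.062, 0.059]
force: [-0.1, 0.9, 2.0]
gripper_width: 0.695
```

Call:
carry_out:
  deltas:
    - [[0,0,0,0,0,0,-1],[0,0,0,0,0,0,-1],[0,0,0,0,0,0,-1]]

```text
t: 21.98
eef_pos: [0.4542, 0.1216, 0.004]
orientation: [-1.57, -0.062, 0.059]
force: [-0.3, 0.7, 5.2]
gripper_width: 0.694
```

Call:
carry_out:
  deltas:
    - [[0,0,0,0,-10,0,-1],[0,0,0,0,-25,0,-1],[0,0,0,0,-40,0,-1],[0,0,0,0,-35,0,-1],[0,0,0,0,0,0,-1]]

```text
t: 22.6
eef_pos: [0.4554, 0.1217, 0.116]
orientation: [-1.57, -0.066, 0.055]
force: [0.4, 0.4, -1.1]
gripper_width: 0.699
```

```bash
python3 -c "
from h import *
plan([.617,-.0222,.0705],1.646-np.pi/2)
cv2.imwrite('pics/s9.png',cv2.resize(capture('scene')[120:260,190:390],None,fx=3.8,fy=3.8,interpolation=cv2.INTER_CUBIC))
"
```

```text
t 22.6 pos [0.4554 0.1217 0.116 ] x [0.997 0.077 0.007] y [ 0.007  0.    -1.   ] f [ 0.4  0.4 -1.1] w 0.699 q [ 0.05 -0.04  2.16  0.    1.01 -0.03]
turn [0.    0.002 0.007]
shift now-frame [ 149.7   46.6 -155.9] ('shift after turn', array([ 150.4,   45.5, -155.6]))
```

View pics/s9.png

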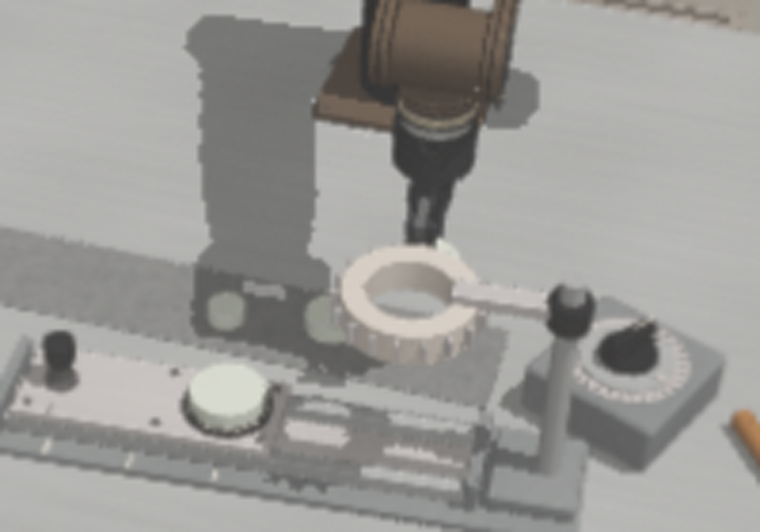

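Call:
carry_out:
  deltas:
    - [[0,0,0,0,0,-15,-1],[0,0,0,0,0,-40,-1],[0,0,0,5,0,-50,-1],[0,0,0,30,0,-35,-1],[0,0,0,45,0,-15,-1]]

```text
t: 23.28
eef_pos: [0.5439, -0.0296, 0.1106]
orientation: [-1.569, -0.054, 0.061]
force: [0.2, -0.3, -0.0]
gripper_width: 0.701
```

Call:
carry_out:
  deltas:
    - [[0,0,0,45,0,0,-1],[0,0,0,25,0,0,-1],[0,0,0,0,15,0,-1],[0,0,0,0,15,0,-1],[0,0,0,0,0,0,-1]]

```text
t: 23.9
eef_pos: [0.6113, -0.0212, 0.0793]
orientation: [-1.568, -0.055, 0.066]
force: [0.1, 0.0, -1.8]
gripper_width: 0.703
```

Call:
carry_out:
  deltas:
    - [[0,0,0,0,0,0,-1],[0,0,0,0,0,0,-1]]

```text
t: 24.15
eef_pos: [0.615, -0.0215, 0.0839]
orientation: [-1.57, -0.062, 0.059]
force: [-0.1, -1.3, -1.2]
gripper_width: 0.698
```

```bash
python3 -c "
from h import *
plan([.617,-.0217,.071],1.646-np.pi/2)"
```

```text
t 24.15 pos [ 0.615  -0.0215  0.0839] x [0.997 0.077 0.001] y [ 0.001 -0.    -1.   ] f [-0.1 -1.3 -1.2] w 0.698 q [-0.2   0.32  1.83 -0.    1.   -0.28]
turn [0.    0.002 0.001]
shift now-frame [ 1.9 12.9 -0.3] ('shift after turn', array([ 1.9, 12.9, -0.3]))
```

Call:
carry_out:
  deltas:
    - [[0,0,0,2,5,-0.3,-1],[0,0,0,0,5,0,-1],[0,0,0,0,0,0,-1],[0,0,0,0,0,0,-1]]

```text
t: 24.65
eef_pos: [0.6168, -0.0216, 0.0729]
orientation: [-1.57, -0.06, 0.061]
force: [-0.5, -0.3, -1.6]
gripper_width: 0.693
```

Call:
carry_out:
  deltas:
    - [[0,0,0,0,2,0,-1],[0,0,0,0,0,0,-1],[0,0,0,0,0,0,-1]]

```text
t: 25.02
eef_pos: [0.6169, -0.0216, 0.0711]
orientation: [-1.57, -0.061, 0.06]
force: [-0.2, 0.0, -1.8]
gripper_width: 0.699
```

Call:
carry_out:
  deltas:
    - [[0,0,0,0,0.8,0,-1],[0,0,0,0,0,0,-1]]

```text
t: 25.28
eef_pos: [0.6169, -0.0216, 0.071]
orientation: [-1.57, -0.06, 0.061]
force: [-2.5, -0.2, 4.2]
gripper_width: 0.698
```

Call:
carry_out:
  deltas:
    - [[0,0,0,0,0,0,0.6],[0,0,0,0,0,0,1],[0,0,0,0,0,0,1],[0,0,0,0,-20,0,1],[0,0,0,0,-40,0,1]]

```text
t: 25.9
eef_pos: [0.6156, -0.0214, 0.1298]
orientation: [-1.569, -0.057, 0.063]
force: [0.1, -0.7, -0.6]
gripper_width: 0.999
```

Call:
carry_out:
  deltas:
    - [[0,0,0,-30,-20,0,1],[0,0,0,-55,0,0,1],[0,0,0,-55,0,0,1],[0,0,0,-35,0,-20,1],[0,0,0,0,0,-40,1]]

```text
t: 26.52
eef_pos: [0.445, -0.0943, 0.1511]
orientation: [-1.57, -0.063, 0.061]
force: [0.3, 0.8, -0.2]
gripper_width: 0.997
```

```bash
python3 look.py 10 .088 .031; python3 - <<'E'
from h import *
im=cv2.imread("pics/top10.png")
for n,p in dict(d3=(.4358,.0278,.021),d5=(.4562,-.0766,.021),st=(.617,-.0218,.088)).items():
    uv=proj("top",p)[0]
    for thr in(125,145):
      try:
        ce,st,el=blob(im,uv,thr,False,12); print(n,ce.round(2),st[2:],onz("top",[ce],p[2])[0]-[.0018,.0015,0])
      except Exception: print(n,"x")
E
```

```text
t 26.62 pos [ 0.4476 -0.0976  0.1524] x [0.997 0.074 0.004] y [ 0.004 -0.003 -1.   ] f [ 0.2  0.2 -0.4] w 1.001 q [-0.44 -0.12  2.17 -0.    1.1  -0.51]
shift now-frame [174.3  52.9  63.3] 
d3 [258.15 214.06] [ 15  15 175] [0.43427986 0.02651817 0.021     ]
d3 [258.32 214.18] [ 14  15 154] [0.43386967 0.02592463 0.021     ]
d5 [284.85 211.46] [ 5  4 13] [ 0.44542569 -0.06855391  0.021     ]
d5 [284.86 211.57] [3 4 7] [ 0.44503399 -0.06859839  0.021     ]
st [272.65 160.36] [ 20  20 286] [ 0.61770338 -0.02091422  0.088     ]
st [272.76 160.46] [ 18  17 228] [ 0.61732866 -0.02130072  0.088     ]
```

View pics/look10.png

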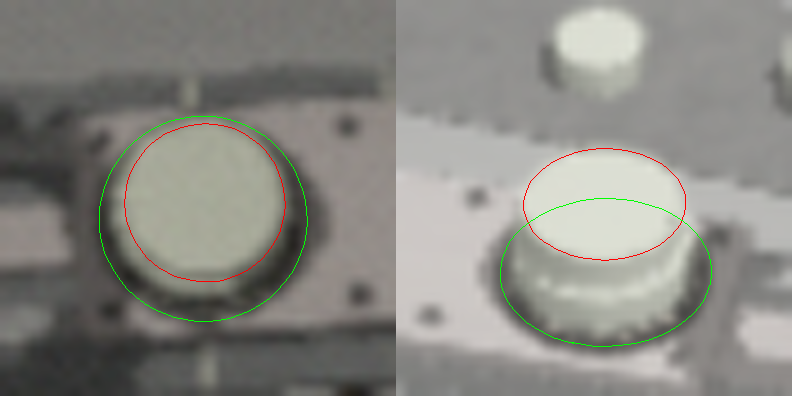

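View pics/top10.png

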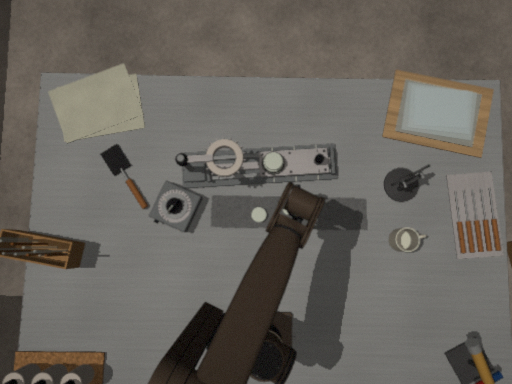

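```bash
python3 -c "
from h import *
plan([.434,.0262,.003],1.646-np.pi/2)"
```

```text
t 26.62 pos [ 0.4476 -0.0976  0.1524] x [0.997 0.074 0.004] y [ 0.004 -0.003 -1.   ] f [ 0.2  0.2 -0.4] w 1.001 q [-0.44 -0.12  2.17 -0.    1.1  -0.51]
turn [ 0.003 -0.002  0.004]
shift now-frame [ -5.  149.  124.9] ('shift after turn', array([ -4.3, 149.4, 124.5]))
```

Call:
carry_out:
  deltas:
    - [[0,0,0,0,0,17,1],[0,0,0,-1,0,40,1],[0,0,0,-2,10,45,1],[0,0,0,-1,30,22,1],[0,0,0,0,40,0,1]]

```text
t: 27.25
eef_pos: [0.434, 0.0315, 0.0708]
orientation: [-1.57, -0.067, 0.061]
force: [0.8, -0.6, 0.6]
gripper_width: 0.997
```

Call:
carry_out:
  deltas:
    - [[0,0,0,0,35,0,1],[0,0,0,0,10,0,1],[0,0,0,0,0,0,1],[0,0,0,0,0,0,1]]

```text
t: 27.75
eef_pos: [0.4348, 0.0285, 0.0268]
orientation: [-1.57, -0.063, 0.058]
force: [-0.7, 0.4, -0.4]
gripper_width: 0.999
```

```bash
python3 -c "
from h import *
plan([.434,.0262,.004],1.646-np.pi/2)"
```

```text
t 27.75 pos [0.4348 0.0285 0.0268] x [0.997 0.077 0.003] y [ 0.003 -0.    -1.   ] f [-0.7  0.4 -0.4] w 0.999 q [-0.17  0.04  2.28  0.    0.81 -0.25]
turn [0.001 0.002 0.003]
shift now-frame [-1.1 22.8 -2.2] ('shift after turn', array([-1. , 22.8, -2.3]))
```

Call:
carry_out:
  deltas:
    - [[0,0,0,-1,12,-2.2,1],[0,0,0,0,10.5,0,1],[0,0,0,0,0,0,1],[0,0,0,0,0,0,0.2],[0,0,0,0,0,0,0]]

```text
t: 28.38
eef_pos: [0.433, 0.0261, 0.0033]
orientation: [-1.57, -0.061, 0.06]
force: [-12.1, 0.8, 25.3]
gripper_width: 0.61
```

Call:
carry_out:
  deltas:
    - [[0,0,0,0,0,0,-1],[0,0,0,0,0,0,-1],[0,0,0,0,0,0,-1]]

```text
t: 28.75
eef_pos: [0.4335, 0.026, 0.0036]
orientation: [-1.57, -0.062, 0.059]
force: [-1.2, 0.5, 5.3]
gripper_width: 0.607
```

Call:
carry_out:
  deltas:
    - [[0,0,0,0,-10,0,-1],[0,0,0,0,-25,0,-1],[0,0,0,0,-40,0,-1],[0,0,0,0,-45,0,-1],[0,0,0,0,0,0,-1]]

```text
t: 29.38
eef_pos: [0.4351, 0.0258, 0.1266]
orientation: [-1.572, -0.067, 0.054]
force: [-0.3, 0.4, -2.1]
gripper_width: 0.608
```

```bash
python3 -c "
from h import *
plan([.617,-.0222,.0905],1.646-np.pi/2)
cv2.imwrite('pics/s11.png',cv2.resize(capture('scene')[120:260,190:390],None,fx=3.8,fy=3.8,interpolation=cv2.INTER_CUBIC))
"
```

```text
t 29.38 pos [0.4351 0.0258 0.1266] x [0.997 0.077 0.008] y [ 0.008 -0.001 -1.   ] f [-0.3  0.4 -2.1] w 0.608 q [-0.17 -0.15  2.24  0.    1.04 -0.25]
turn [0.002 0.002 0.008]
shift now-frame [177.3  37.7 -61.8] ('shift after turn', array([177.8,  36.1, -61.5]))
```

View pics/s11.png

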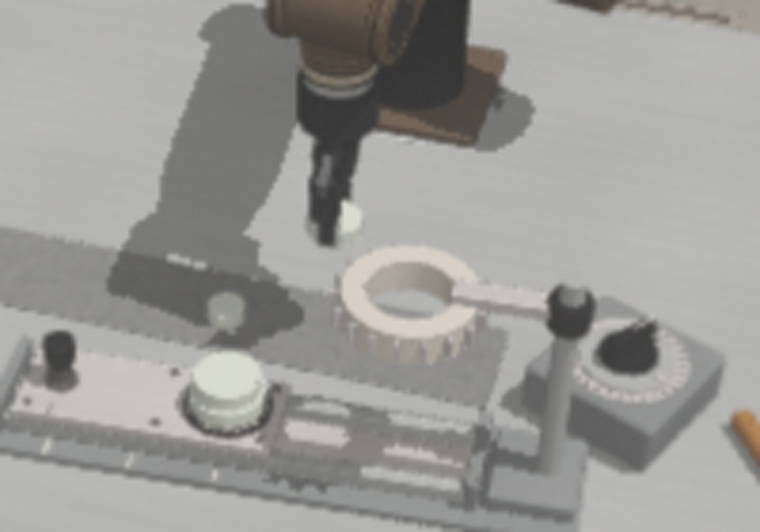

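Call:
carry_out:
  deltas:
    - [[0,0,0,15,0,-10,-1],[0,0,0,38,0,-15,-1],[0,0,0,48,0,-15,-1],[0,0,0,42,0,-12,-1],[0,0,0,25,0,-7,-1]]

```text
t: 30.05
eef_pos: [0.6047, -0.02, 0.1196]
orientation: [-1.569, -0.057, 0.064]
force: [-0.1, 0.6, -1.3]
gripper_width: 0.603
```

Call:
carry_out:
  deltas:
    - [[0,0,0,9,0,-2,-1],[0,0,0,0,10,0,-1],[0,0,0,0,10,0,-1],[0,0,0,0,5,0,-1],[0,0,0,0,0,0,-1]]

```text
t: 30.68
eef_pos: [0.6128, -0.0208, 0.097]
orientation: [-1.57, -0.059, 0.062]
force: [-0.2, 0.6, -0.5]
gripper_width: 0.607
```

Call:
carry_out:
  deltas:
    - [[0,0,0,0,0,0,-1],[0,0,0,0,0,0,-1]]

```text
t: 30.92
eef_pos: [0.6141, -0.0211, 0.0983]
orientation: [-1.57, -0.061, 0.06]
force: [0.8, -0.6, -1.7]
gripper_width: 0.608
```

```bash
python3 -c "
from h import *
plan([.617,-.0218,.0886],1.646-np.pi/2)"
```

```text
t 30.93 pos [ 0.6141 -0.0211  0.0983] x [0.997 0.077 0.001] y [ 0.001 -0.    -1.   ] f [ 0.8 -0.6 -1.7] w 0.608 q [-0.2   0.29  1.83 -0.    1.02 -0.28]
turn [0.    0.002 0.001]
shift now-frame [ 2.8  9.8 -0.9] ('shift after turn', array([ 2.8,  9.7, -0.9]))
```

Call:
carry_out:
  deltas:
    - [[0,0,0,2.8,4,-0.9,-1],[0,0,0,0,3,0,-1],[0,0,0,0,0,0,-1],[0,0,0,0,0,0,-1]]

```text
t: 31.42
eef_pos: [0.6166, -0.0217, 0.0906]
orientation: [-1.57, -0.06, 0.061]
force: [-1.2, 0.1, -1.1]
gripper_width: 0.603
```

Call:
carry_out:
  deltas:
    - [[0,0,0,0,1.7,0,-1],[0,0,0,0,0,0,-1],[0,0,0,0,0,0,-1]]

```text
t: 31.8
eef_pos: [0.6166, -0.0217, 0.0891]
orientation: [-1.57, -0.061, 0.061]
force: [0.1, -0.4, -1.1]
gripper_width: 0.606
```

Call:
carry_out:
  deltas:
    - [[0,0,0,0.3,0.8,0,-1],[0,0,0,0,0,0,-1]]

```text
t: 32.05
eef_pos: [0.617, -0.0217, 0.0886]
orientation: [-1.57, -0.061, 0.06]
force: [-1.1, 0.5, 2.2]
gripper_width: 0.607
```

Call:
carry_out:
  deltas:
    - [[0,0,0,0,0,0,0.4],[0,0,0,0,0,0,0.8],[0,0,0,0,0,0,1],[0,0,0,0,-20,0,1],[0,0,0,0,-40,0,1]]

```text
t: 32.67
eef_pos: [0.6158, -0.0215, 0.1479]
orientation: [-1.569, -0.058, 0.063]
force: [0.5, 0.1, 0.2]
gripper_width: 0.999
```

Call:
carry_out:
  deltas:
    - [[0,0,0,-30,-10,0,1],[0,0,0,-55,0,0,1],[0,0,0,-55,0,0,1],[0,0,0,-25,0,10,1],[0,0,0,0,0,40,1]]

```text
t: 33.3
eef_pos: [0.4479, 0.0147, 0.1598]
orientation: [-1.571, -0.059, 0.055]
force: [0.6, 0.9, -0.2]
gripper_width: 0.997
```

```bash
python3 look.py 12 .106 .027; python3 - <<'E'
from h import *
im=cv2.imread("pics/top12.png")
for n,p in dict(d5=(.4562,-.0766,.021),st=(.617,-.0218,.106)).items():
    uv=proj("top",p)[0]
    for thr in(125,145):
      try:
        ce,st,el=blob(im,uv,thr,False,12); print(n,ce.round(2),st[2:],onz("top",[ce],p[2])[0]-[.0018,.0015,0])
      except Exception: print(n,"x")
plan([.4546,-.0785,.0055],1.646-np.pi/2)
E
```

```text
t 33.4 pos [0.4483 0.0173 0.1598] x [0.997 0.079 0.002] y [ 0.002  0.    -1.   ] f [ 0.3 -0.6  0.1] w 1.0 q [-0.19 -0.16  2.18  0.    1.12 -0.27]
shift now-frame [165.   60.2 -52.4] 
d5 [284.3  209.55] [ 4  7 20] [ 0.45221799 -0.06651288  0.021     ]
d5 [284.33 209.67] [2 6 9] [ 0.45180323 -0.06663752  0.021     ]
st [271.72 160.17] [ 18  19 253] [ 0.61507636 -0.0174166   0.106     ]
st [272.46 159.6 ] [ 17  15 183] [ 0.61714156 -0.01992591  0.106     ]
t 33.4 pos [0.4483 0.0173 0.1598] x [0.997 0.079 0.002] y [ 0.002  0.    -1.   ] f [ 0.3 -0.6  0.1] w 1.0 q [-0.19 -0.16  2.18  0.    1.12 -0.27]
turn [-0.     0.004  0.002]
shift now-frame [ -1.7 154.3 -96.1] ('shift after turn', array([ -0.9, 154.3, -96.1]))
```

View pics/look12.png

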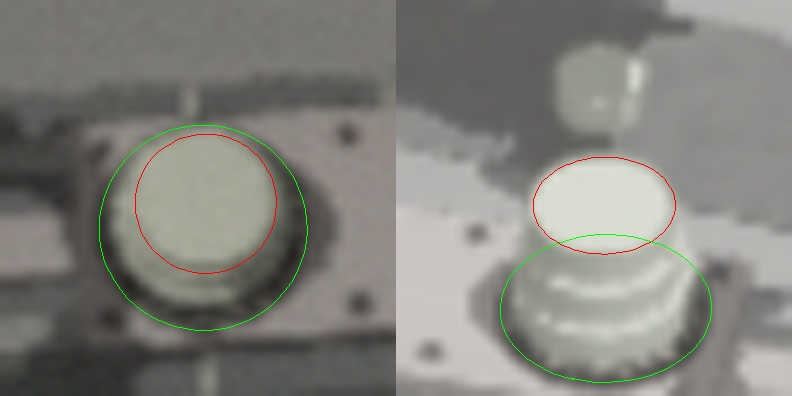

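Call:
carry_out:
  deltas:
    - [[0,0,0,0,0,-15,1],[0,0,0,-1,20,-38,1],[0,0,0,0,30,-33,1],[0,0,0,0,40,-10,1],[0,0,0,0,30,0,0.5]]

```text
t: 34.02
eef_pos: [0.4552, -0.0832, 0.0373]
orientation: [-1.571, -0.058, 0.058]
force: [0.1, -0.1, 0.2]
gripper_width: 0.814
```

Call:
carry_out:
  deltas:
    - [[0,0,0,0,10,0,0.5],[0,0,0,0,0,0,0.4],[0,0,0,0,0,0,0.4]]

```text
t: 34.4
eef_pos: [0.4563, -0.0811, 0.0297]
orientation: [-1.571, -0.063, 0.059]
force: [0.4, 0.0, -0.4]
gripper_width: 0.7
```

```bash
python3 - <<'E'
from h import *
plan([.4546,-.0785,.006],1.646-np.pi/2)
c='scene'
cv2.imwrite('pics/s13.png',cv2.resize(capture(c)[150:240,190:320],None,fx=5.5,fy=5.5,interpolation=cv2.INTER_CUBIC))
E
```

```text
t 34.4 pos [ 0.4563 -0.0811  0.0297] x [0.997 0.077 0.003] y [ 0.003 -0.001 -1.   ] f [ 0.4  0.  -0.4] w 0.7 q [-0.4   0.1   2.21 -0.    0.83 -0.47]
turn [0.001 0.002 0.003]
shift now-frame [-1.5 23.7  2.7] ('shift after turn', array([-1.5, 23.7,  2.7]))
```

View pics/s13.png

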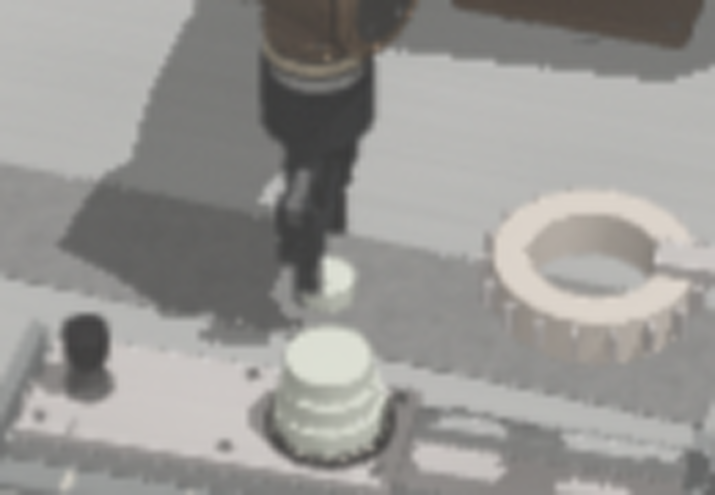

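Call:
carry_out:
  deltas:
    - [[0,0,0,-1.2,10,2.7,0.4],[0,0,0,0,10,0,0.4],[0,0,0,0,3,0,0.4],[0,0,0,0,0,0,0.1],[0,0,0,0,0,0,-0.1]]
  grip_force: 40

```text
t: 35.08
eef_pos: [0.4538, -0.0778, 0.0053]
orientation: [-1.57, -0.061, 0.06]
force: [-0.5, -0.2, 0.3]
gripper_width: 0.448
```

Call:
carry_out:
  deltas:
    - [[0,0,0,0,0,0,-1],[0,0,0,0,0,0,-1],[0,0,0,0,0,0,-1]]

```text
t: 35.45
eef_pos: [0.4541, -0.078, 0.0057]
orientation: [-1.57, -0.061, 0.06]
force: [0.1, -0.3, 2.7]
gripper_width: 0.426
```

Call:
carry_out:
  deltas:
    - [[0,0,0,0,-10,0,-1],[0,0,0,0,-25,0,-1],[0,0,0,0,-45,0,-1],[0,0,0,0,-55,0,-1],[0,0,0,0,0,0,-1]]

```text
t: 36.08
eef_pos: [0.4567, -0.079, 0.1457]
orientation: [-1.575, -0.069, 0.053]
force: [0.2, 0.4, -0.2]
gripper_width: 0.42
```

```bash
python3 -c "
from h import *
plan([.617,-.0220,.110],1.646-np.pi/2)
cv2.imwrite('pics/s14.png',cv2.resize(capture('scene')[120:260,190:390],None,fx=3.8,fy=3.8,interpolation=cv2.INTER_CUBIC))
"
```

```text
t 36.08 pos [ 0.4567 -0.079   0.1457] x [0.997 0.077 0.01 ] y [ 0.01  -0.004 -1.   ] f [ 0.2  0.4 -0.2] w 0.42 q [-0.39 -0.11  2.16  0.    1.07 -0.47]
turn [0.005 0.002 0.01 ]
shift now-frame [163.8  37.1  44.6] ('shift after turn', array([164.1,  35.7,  44.8]))
```

View pics/s14.png

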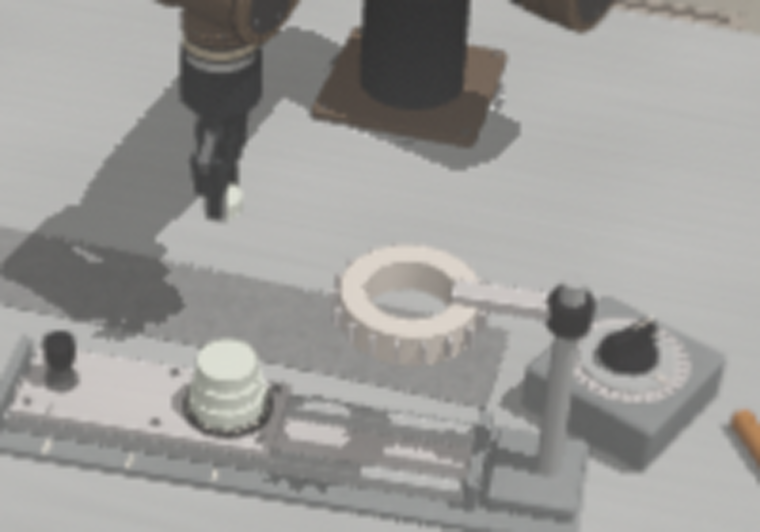

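Call:
carry_out:
  deltas:
    - [[0,0,0,15,0,5,-1],[0,0,0,38,0,10,-1],[0,0,0,45,0,12,-1],[0,0,0,38,0,10,-1],[0,0,0,20,0,6,-1]]

```text
t: 36.75
eef_pos: [0.6067, -0.0213, 0.137]
orientation: [-1.569, -0.058, 0.064]
force: [-0.9, -0.5, 0.1]
gripper_width: 0.425
```

Call:
carry_out:
  deltas:
    - [[0,0,0,8,0,2.5,-1],[0,0,0,0,10,0,-1],[0,0,0,0,10,0,-1],[0,0,0,0,5,0,-1],[0,0,0,0,0,0,-1]]

```text
t: 37.38
eef_pos: [0.6127, -0.0199, 0.1145]
orientation: [-1.57, -0.059, 0.061]
force: [0.5, 0.5, -0.6]
gripper_width: 0.426
```

Call:
carry_out:
  deltas:
    - [[0,0,0,0,0,0,-1],[0,0,0,0,0,0,-1]]

```text
t: 37.62
eef_pos: [0.6139, -0.0199, 0.1159]
orientation: [-1.57, -0.061, 0.059]
force: [0.6, 0.0, 0.0]
gripper_width: 0.429
```

```bash
python3 -c "
from h import *
plan([.617,-.0213,.1087],1.646-np.pi/2)"
```

```text
t 37.62 pos [ 0.6139 -0.0199  0.1159] x [0.997 0.077 0.001] y [ 0.001 -0.    -1.   ] f [0.6 0.  0. ] w 0.429 q [-0.2   0.27  1.82  0.    1.05 -0.27]
turn [0.    0.002 0.001]
shift now-frame [ 3.   7.2 -1.7] ('shift after turn', array([ 3. ,  7.2, -1.7]))
```

Call:
carry_out:
  deltas:
    - [[0,0,0,3,2,-1.7,-1],[0,0,0,0,3,0,-1],[0,0,0,0,0,0,-1],[0,0,0,0,0,0,-1]]

```text
t: 38.12
eef_pos: [0.6166, -0.0211, 0.1101]
orientation: [-1.57, -0.06, 0.061]
force: [-0.6, -0.5, -0.9]
gripper_width: 0.43
```

Call:
carry_out:
  deltas:
    - [[0,0,0,0,1.5,0,-1],[0,0,0,0,0,0,-1],[0,0,0,0,0,0,-1]]

```text
t: 38.5
eef_pos: [0.6167, -0.0212, 0.1087]
orientation: [-1.57, -0.06, 0.061]
force: [0.2, 0.6, -1.2]
gripper_width: 0.424
```

Call:
carry_out:
  deltas:
    - [[0,0,0,0,0.8,0,-1],[0,0,0,0,0,0,-1]]

```text
t: 38.75
eef_pos: [0.6168, -0.0212, 0.1087]
orientation: [-1.57, -0.06, 0.061]
force: [-3.7, 0.4, 5.1]
gripper_width: 0.424
```

Call:
carry_out:
  deltas:
    - [[0,0,0,0,0,0,0.1],[0,0,0,0,0,0,0.5],[0,0,0,0,0,0,1],[0,0,0,0,-20,0,1],[0,0,0,0,-40,0,1]]

```text
t: 39.38
eef_pos: [0.6156, -0.021, 0.1675]
orientation: [-1.569, -0.058, 0.063]
force: [0.3, 0.3, -0.2]
gripper_width: 1.001
```

Call:
carry_out:
  deltas:
    - [[0,0,0,-30,-10,0,1],[0,0,0,-40,0,-30,1],[0,0,0,-40,0,-40,1],[0,0,0,0,0,-50,1],[0,0,0,0,0,-50,1]]

```text
t: 40.0
eef_pos: [0.5202, -0.2008, 0.1801]
orientation: [-1.572, -0.063, 0.058]
force: [0.4, 0.1, 0.6]
gripper_width: 1.001
```

```bash
python3 look.py 15 .124 .019
python3 - <<'E'
from h import *
plan([.628,-.1813,.067],1.646)
E
```

```text
t 40.1 pos [ 0.5208 -0.2038  0.1802] x [0.997 0.072 0.003] y [ 0.003 -0.003 -1.   ] f [-0.8  1.4  1. ] w 1.0 q [-0.55  0.08  1.91 -0.    1.15 -0.63]
shift now-frame [108.9  80.  174.8] 
t 40.1 pos [ 0.5208 -0.2038  0.1802] x [0.997 0.072 0.003] y [ 0.003 -0.003 -1.   ] f [-0.8  1.4  1. ] w 1.0 q [-0.55  0.08  1.91 -0.    1.15 -0.63]
turn [0.    1.568 0.005]
shift now-frame [108.2 113.5  15. ] ('shift after turn', array([-14.3, 113.2, 108.6]))
```

View pics/look15.png

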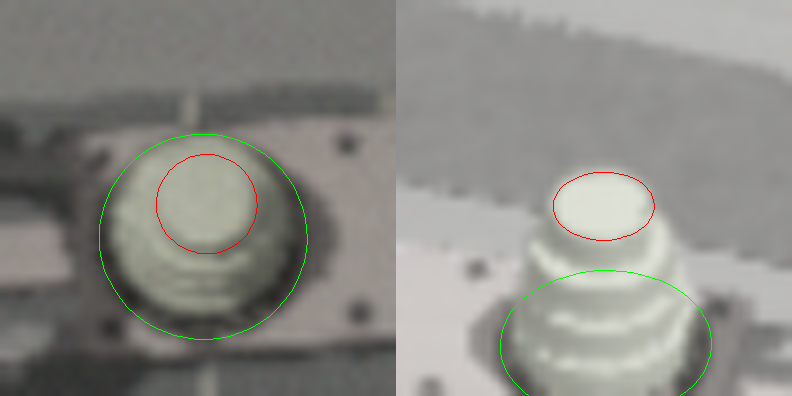

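View pics/scene15.png

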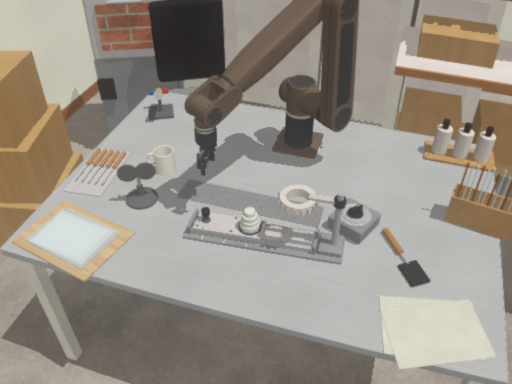

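Call:
carry_out:
  deltas:
    - [[0,0.174,0,0,0,0,1],[0,0.174,0,0,0,0,1],[0,0.174,0,0,0,0,1],[0,0.174,0,0,0,0,1],[0,0.174,0,0,0,0,1]]
  grip_force: 110

```text
t: 40.72
eef_pos: [0.5205, -0.1985, 0.1792]
orientation: [-1.479, 0.623, -0.625]
force: [-0.3, 0.1, 0.7]
gripper_width: 1.001
```

Call:
carry_out:
  deltas:
    - [[0,0.174,0,0,0,0,1],[0,0.174,0,0,0,0,1],[0,0.174,0,0,0,0,1],[0,0.176,0,0,0,0,1],[0,0,0,0,0,0,1]]

```text
t: 41.35
eef_pos: [0.5205, -0.1986, 0.179]
orientation: [-1.247, 1.147, -1.149]
force: [0.3, -0.3, -0.7]
gripper_width: 0.997
```

```bash
python3 -c "
from h import *
plan([.6289,-.1813,.065],1.646)"
```

```text
t 41.35 pos [ 0.5205 -0.1986  0.179 ] x [ 0.082 -0.997  0.001] y [ 0.001 -0.    -1.   ] f [ 0.3 -0.3 -0.7] w 0.997 q [-0.55  0.08  1.92  0.    1.15  0.94]
turn [-0.001  0.007  0.001]
shift now-frame [ -8.4 114.1 109.4] ('shift after turn', array([ -9.1, 114. , 109.4]))
```

Call:
carry_out:
  deltas:
    - [[0,0.007,0,-3,0,30,1],[0,0,0,-3,10,45,1],[0,0,0,-3,20,34.5,1],[0,0,0,0,25,0,1],[0,0,0,0,0,0,1]]

```text
t: 41.98
eef_pos: [0.6273, -0.1807, 0.1205]
orientation: [-1.246, 1.158, -1.149]
force: [-0.1, -0.0, 1.1]
gripper_width: 1.004
```

Call:
carry_out:
  deltas:
    - [[0,0,0,0,25,0,1],[0,0,0,0,25,0,1],[0,0,0,0,5,0,1],[0,0,0,0,0,0,1],[0,0,0,0,0,0,1]]

```text
t: 42.6
eef_pos: [0.6297, -0.1826, 0.0699]
orientation: [-1.242, 1.153, -1.157]
force: [-0.1, 0.9, 0.5]
gripper_width: 0.999
```

```bash
python3 -c "
from h import *
plan([.6289,-.1813,.065],1.646)"
```

```text
t 42.6 pos [ 0.6297 -0.1826  0.0699] x [ 0.073 -0.997  0.001] y [ 0.003 -0.001 -1.   ] f [-0.1  0.9  0.5] w 0.999 q [-0.44  0.41  1.73  0.    1.    1.06]
turn [-0.003 -0.002  0.001]
shift now-frame [-1.3  4.9 -0.7] ('shift after turn', array([-1.3,  4.9, -0.7]))
```

Call:
carry_out:
  deltas:
    - [[0,0,0,-1,4.5,-0.5,0.5],[0,0,0,0,0,0,-0.1],[0,0,0,0,0,0,-1],[0,0,0,0,0,0,-1],[0,0,0,0,0,0,-1]]

```text
t: 43.22
eef_pos: [0.628, -0.1807, 0.064]
orientation: [-1.242, 1.156, -1.155]
force: [-2.5, 2.2, 4.8]
gripper_width: 0.337
```

Call:
carry_out:
  deltas:
    - [[0,0,0,0,-4,0,-1],[0,0,0,0,-5,0,-1],[0,0,0,0,-5,0,-1],[0,0,0,0,-4,0,-1],[0,0,0,0,0,0,-1]]

```text
t: 43.85
eef_pos: [0.6279, -0.1807, 0.0786]
orientation: [-1.242, 1.155, -1.156]
force: [6.7, 0.2, -12.1]
gripper_width: 0.337
```

```bash
python3 -c "
from h import *
plan(loc((0,.08,.08)),1.646)"
```

```text
t 43.85 pos [ 0.6279 -0.1807  0.0786] x [ 0.072 -0.997 -0.001] y [ 0.001  0.001 -1.   ] f [  6.7   0.2 -12.1] w 0.337 q [-0.44  0.4   1.73  0.    1.01  1.06]
turn [-0.001 -0.003 -0.001]
shift now-frame [-159.4   -1.3   -0.4] ('shift after turn', array([-1.594e+02, -1.400e+00,  1.000e-01]))
```

Call:
carry_out:
  deltas:
    - [[0,0,0,-3,0,0,-1],[0,0,0,-6,0,0,-1],[0,0,0,-9,0,0,-1],[0,0,0,-12,0,0,-1],[0,0,0,-14,0,0,-1]]

```text
t: 44.48
eef_pos: [0.6244, -0.1381, 0.0785]
orientation: [-1.244, 1.155, -1.157]
force: [5.1, -3.3, -12.4]
gripper_width: 0.338
```

Call:
carry_out:
  deltas:
    - [[0,0,0,-14,0,0,-1],[0,0,0,-14,0,0,-1],[0,0,0,-14,0,0,-1],[0,0,0,-14,0,0,-1],[0,0,0,-14,0,0,-1]]

```text
t: 45.1
eef_pos: [0.6187, -0.0682, 0.0783]
orientation: [-1.245, 1.156, -1.156]
force: [4.4, -3.8, -11.6]
gripper_width: 0.335
```

Call:
carry_out:
  deltas:
    - [[0,0,0,-14,0,0,-1],[0,0,0,-11,0,0,-1],[0,0,0,-8,0,0,-1],[0,0,0,-6,0,0,-1],[0,0,0,-3,0,0,-1]]

```text
t: 45.72
eef_pos: [0.6152, -0.0251, 0.0803]
orientation: [-1.246, 1.158, -1.153]
force: [-0.2, -3.4, -13.1]
gripper_width: 0.335
```

```bash
python3 -c "
from h import *
plan(loc((0,.08,.08)),1.646)
cv2.imwrite('pics/s16.png',cv2.resize(capture('scene')[120:260,190:390],None,fx=3.8,fy=3.8,interpolation=cv2.INTER_CUBIC))
"
```

```text
t 45.73 pos [ 0.6152 -0.0251  0.0803] x [ 0.073 -0.997 -0.   ] y [-0.004  0.    -1.   ] f [ -0.2  -3.4 -13.1] w 0.335 q [-0.21  0.32  1.83 -0.    1.    1.29]
turn [ 0.004 -0.002 -0.   ]
shift now-frame [-3.4  0.3  1. ] ('shift after turn', array([-3.4,  0.3,  1. ]))
```

View pics/s16.png

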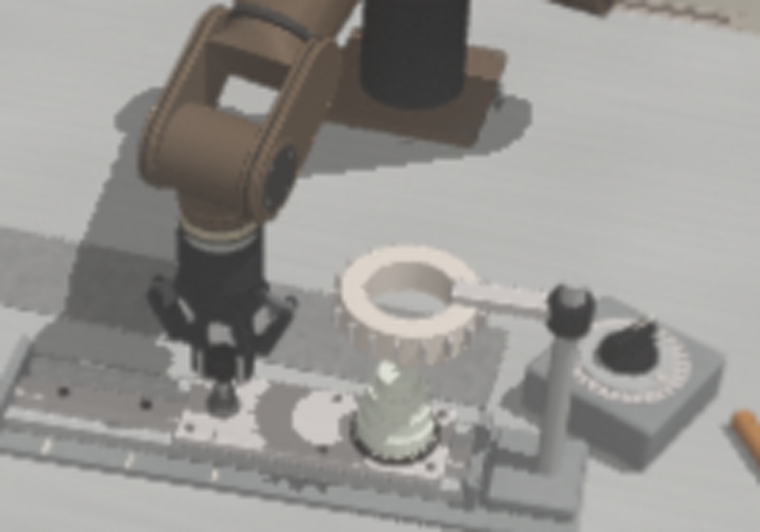

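Call:
carry_out:
  deltas:
    - [[0,0,0,-2,0,0,-1],[0,0,0,-1.5,0,0,-1],[0,0,0,0,0,0,-1]]

```text
t: 46.15
eef_pos: [0.615, -0.0218, 0.0807]
orientation: [-1.245, 1.159, -1.153]
force: [-5.3, -2.8, -12.9]
gripper_width: 0.331
```

Call:
carry_out:
  deltas:
    - [[0,0,0,0,4,0,-1],[0,0,0,0,5,0,-1],[0,0,0,0,5,0,-1],[0,0,0,0,1,0,-1],[0,0,0,0,0,0,-1]]

```text
t: 46.78
eef_pos: [0.615, -0.0212, 0.0664]
orientation: [-1.244, 1.16, -1.152]
force: [-6.4, -0.2, -10.0]
gripper_width: 0.336
```

```bash
python3 -c "
from h import *
plan(loc((0,.08,.064)),1.646)
"
```

```text
t 46.77 pos [ 0.615  -0.0212  0.0664] x [ 0.073 -0.997 -0.002] y [-0.004  0.002 -1.   ] f [ -6.4  -0.2 -10. ] w 0.336 q [-0.2   0.34  1.83  0.    0.97  1.3 ]
turn [ 0.004 -0.003 -0.002]
shift now-frame [0.6 2.4 1. ] ('shift after turn', array([0.6, 2.4, 1. ]))
```

Call:
carry_out:
  deltas:
    - [[0,0,0,0,2,0,-1],[0,0,0,0,1,0,-1],[0,0,0,0,0,0,-1],[0,0,0,0,0,0,-1]]

```text
t: 47.28
eef_pos: [0.615, -0.0212, 0.0641]
orientation: [-1.245, 1.16, -1.152]
force: [-7.8, -1.5, -5.5]
gripper_width: 0.333
```

Call:
carry_out:
  deltas:
    - [[0,0,0,0,0,0,0],[0,0,0,0,0,0,1],[0,0,0,0,0,0,1],[0,0,0,0,-10,0,1],[0,0,0,0,-40,0,1]]

```text
t: 47.9
eef_pos: [0.6147, -0.0216, 0.1118]
orientation: [-1.245, 1.16, -1.152]
force: [0.5, -0.6, -0.8]
gripper_width: 1.003
```

Call:
carry_out:
  deltas:
    - [[0,0,0,0,-40,0,1],[0,0,0,0,-20,-40,1],[0,0,0,40,0,-40,1],[0,0,0,40,0,-40,1],[0,0,0,40,0,-20,1]]

```text
t: 48.52
eef_pos: [0.4844, -0.1528, 0.1746]
orientation: [-1.242, 1.154, -1.157]
force: [-0.5, -0.1, 0.3]
gripper_width: 1.0
```

```bash
python3 - <<'E'
from h import *
from ov import overlay
TH2=[TH[0]+.0008,TH[1],TH[2]]
for c in("scene","top"): cv2.imwrite(f"pics/{c}17.png",capture(c))
overlay("top","pics/top17.png",TH2,(170,130,350,200),4.4,"pics/ov5.png",.08)
overlay("scene","pics/scene17.png",TH2,(180,180,350,262),4.6,"pics/ov6.png",.08)
plan([.5,-.1,.2])
E
```

```text
t 48.62 pos [ 0.4847 -0.155   0.1748] x [ 0.068 -0.998  0.002] y [ 0.002 -0.002 -1.   ] f [0.3 0.3 0. ] w 0.999 q [-0.51 -0.03  2.03 -0.    1.13  0.99]
shift now-frame [-53.7 -25.3  19. ]
```

View pics/ov5.png

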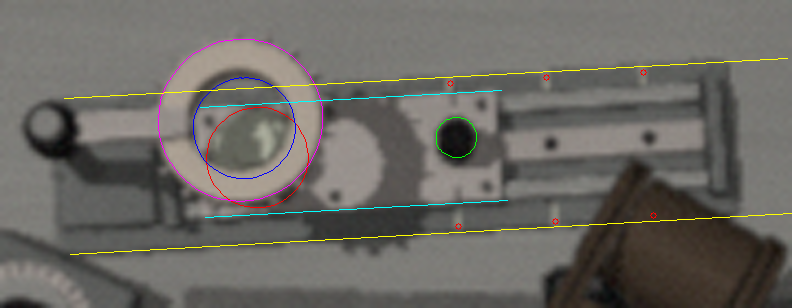

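View pics/ov6.png

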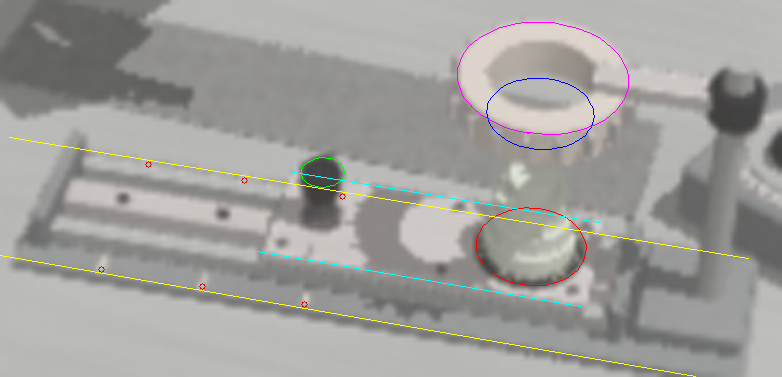

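```bash
python3 - <<'E'
import cv2,numpy as np
t=cv2.imread("pics/top17.png");s=cv2.imread("pics/scene17.png")
a=cv2.resize(t[175:235,143:208],None,fx=6,fy=9*0+6,interpolation=cv2.INTER_CUBIC)
b=cv2.resize(s[190:240,325:385],None,fx=6.4,fy=7.2*0+6.4,interpolation=cv2.INTER_CUBIC)
h=max(a.shape[0],b.shape[0]);o=np.zeros((h,a.shape[1]+b.shape[1],3),np.uint8);o[:a.shape[0],:a.shape[1]]=a;o[:b.shape[0],a.shape[1]:]=b
cv2.imwrite("pics/dial.png",cv2.convertScaleAbs(o,alpha=1.3));print(a.shape,b.shape)
E
```

```text
(360, 390, 3) (320, 384, 3)
```

View pics/dial.png

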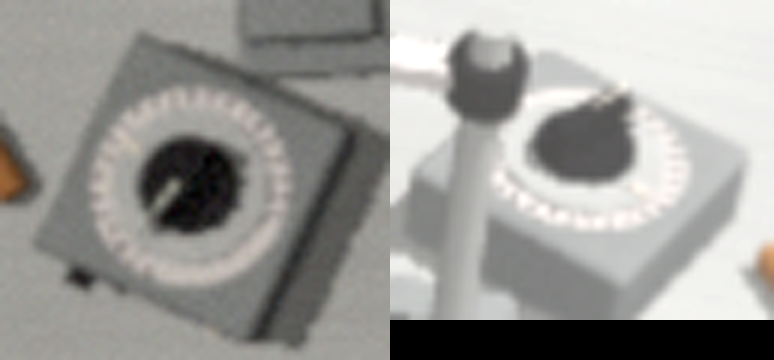

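```bash
python3 - <<'E'
from h import *
from scipy.optimize import least_squares
t=cv2.imread("pics/top17.png").astype(float);s=cv2.imread("pics/scene0.png").astype(float)
g=t.mean(2)
# ring marks centre by annulus: print bright pixels
c0=np.array([143+(189+.5)/6-.5,175+(186+.5)/6-.5]); print(c0)
yy,xx=np.mgrid[0:384,0:512]
r=np.hypot(xx-c0[0],yy-c0[1])
for thr in(115,125,135):
    m=(g>thr)&(r<20)&(r>13); 
    P=np.c_[xx[m],yy[m]]; e=cv2.fitEllipse(P.astype(np.float32)); print(thr,m.sum(),e, onz("top",[e[0]],.06)[0])
# dark skirt
m=((g<50)&(r<13)).astype(np.uint8); print("dark",m.sum(),np.argwhere(m).mean(0)[::-1])
p=onz("top",[c0],.06)[0]; uv=proj("scene",p)[0]; print(p,uv)
# upscaled annotated unsharp views
for c,im,(u,v),n in(("top",t,c0,"dA"),("scene",s,uv,"dB")):
    u0,v0=int(u)-22,int(v)-20
    Z=cv2.resize(im[v0:v0+40,u0:u0+44].astype(np.uint8),None,fx=16,fy=14.5*0+16,interpolation=cv2.INTER_LANCZOS4)
    Z=cv2.resize(Z,(704,600)) if Z.shape[0]>600 else Z
    cv2.imwrite(f"pics/{n}.png",cv2.convertScaleAbs(Z,alpha=1.4 if c=="top" else 1.15)); print(n,u0,v0,Z.shape)
E
```

```text
[174.08333333 205.58333333]
115 324 ((174.2589569091797, 205.72227478027344), (30.030702590942383, 30.128469467163086), 56.6552734375) [0.45707178 0.32133151 0.06      ]
125 236 ((174.41775512695312, 205.7019805908203), (29.269289016723633, 29.918100357055664), 87.93241119384766) [0.45715325 0.32078044 0.06      ]
135 130 ((174.61582946777344, 205.81845092773438), (29.104761123657227, 29.651639938354492), 64.47698211669922) [0.45675844 0.32007173 0.06      ]
dark 178 [174.65730337 205.24719101]
[0.45754676 0.3219653  0.06      ] [355.43706155 214.57340403]
dA 152 185 (600, 704, 3)
dB 333 194 (600, 704, 3)
```

View pics/dA.png

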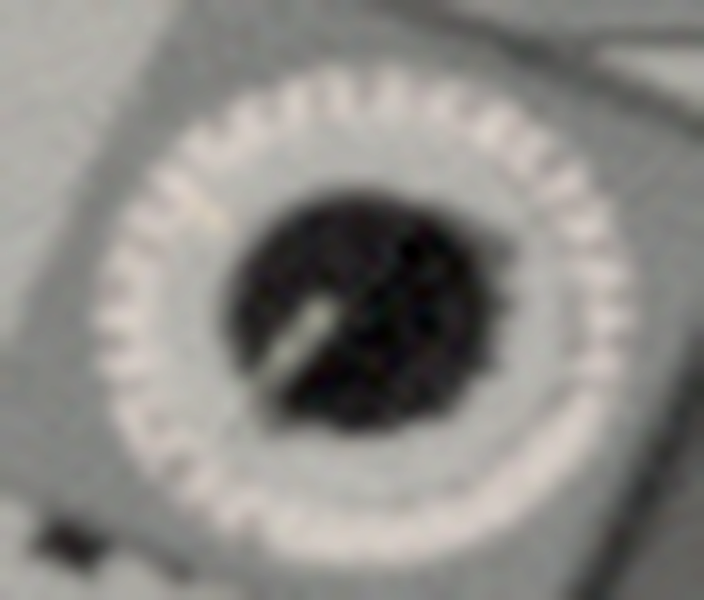

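View pics/dB.png

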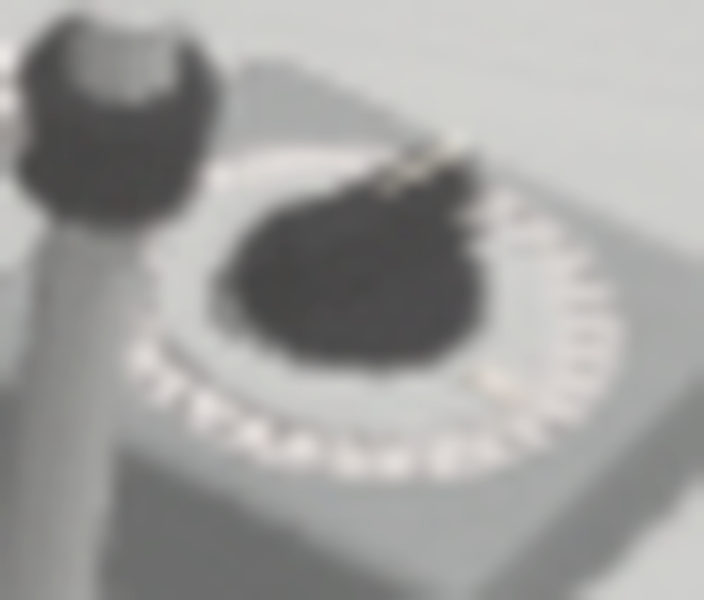

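```bash
python3 - <<'E'
from h import *
B=np.array([.0018,.0015,0])
ax=onz("top",[(174.42,205.7)],.059)[0]-B; print("axis",ax)
tt=onz("top",[(164.5,198.87)],.061)[0]-B
ts=onz("scene",[(363.6,218.87)],.061)[0]
for n,p in(("top",tt),("scene",ts)):
    d=(p-ax)[:2]; print(n,p.round(4),"r",np.hypot(*d).round(4),"ang",np.arctan2(d[1],d[0]).round(3))
L=onz("top",[(172.15,204.87),(167.9,210.2)],.097)-B
for p in L: d=(p-ax)[:2]; print("line pt",p.round(4),np.hypot(*d).round(4),np.arctan2(d[1],d[0]).round(3))
d=L[1]-L[0]; print("line dir",np.arctan2(d[1],d[0]))
# white line in scene: from (385,185) to (460,140)
S=[(333+385.5/16-.5,194+185.5/15-.5),(333+460.5/16-.5,194+140.5/15-.5)]
L=onz("scene",S,.097)
for p in L: d=(p-ax)[:2]; print("sc line",p.round(4),np.hypot(*d).round(4),np.arctan2(d[1],d[0]).round(3))
d=L[1]-L[0]; print("line dir",np.arctan2(d[1],d[0]))
# project predicted ring for axis
for r,z in((.0545,.058),(.029,.071)):
    pts=[proj("scene",[ax[0]+r*np.cos(a),ax[1]+r*np.sin(a),z])[0] for a in np.arange(0,6.28,.785)]
    print(np.c_[[( (u-333+.5)*16,(v-194+.5)*15) for u,v in pts]].round(0).tolist())
plan([ax[0],ax[1],.18],np.arctan2(d[1],d[0])-np.pi/2)
E
```

```text
axis [0.45543922 0.31945953 0.059     ]
top [0.4786 0.3548 0.061 ] r 0.0422 ang 0.991
scene [0.4722 0.3534 0.061 ] r 0.0378 ang 1.112
line pt [0.4551 0.3202 0.097 ] 0.0008 1.939
line pt [0.4366 0.3339 0.097 ] 0.0237 2.486
line dir 2.504723508213262
sc line [0.4525 0.3205 0.097 ] 0.0031 2.798
sc line [0.4315 0.334  0.097 ] 0.0281 2.596
line dir 2.5704681795562383
[[316.0, 466.0], [502.0, 455.0], [598.0, 361.0], [552.0, 243.0], [395.0, 169.0], [217.0, 179.0], [117.0, 268.0], [155.0, 387.0]]
[[343.0, 354.0], [441.0, 348.0], [493.0, 299.0], [469.0, 236.0], [384.0, 196.0], [288.0, 202.0], [235.0, 249.0], [257.0, 312.0]]
t 48.62 pos [ 0.4847 -0.155   0.1748] x [ 0.068 -0.998  0.002] y [ 0.002 -0.002 -1.   ] f [0.3 0.3 0. ] w 0.999 q [-0.51 -0.03  2.03 -0.    1.13  0.99]
turn [-0.002  0.639  0.001]
shift now-frame [-475.3   -6.2    3.1] ('shift after turn', array([-383.3,   -5.2, -281.1]))
```

```bash
python3 - <<'E'
from h import *
for c,(u0,v0) in(("top",(152,185)),("scene",(333,194))):
    A=np.mean([capture(c).astype(float) for _ in range(8)],0); np.save(f"pics/{c}avg.npy",A)
    Z=A[v0:v0+40,u0:u0+44]
    Z=cv2.resize(Z,None,fx=16,fy=15,interpolation=cv2.INTER_CUBIC)
    Z=np.clip((Z-60)*1.8 if c=="top" else (Z-100)*1.7,0,255).astype(np.uint8); cv2.imwrite(f"pics/avg_{c}.png",Z)
    print(c); 
    sub=A[194:205,158:172] if c=="top" else A[213:225,356:372]
    print((sub.mean(2)).astype(int)); print((sub[...,2]-sub[...,0]).astype(int))
E
```

```text
top
[[104  92  92  94 104 125 139 138 140 143 136 131 130 126]
 [ 97  91  92 100 114 127 139 145 143 136 128 126 127 126]
 [ 91  91  98 119 132 137 134 135 133 129 126 125 125 124]
 [ 90  91 102 120 137 146 136 128 127 126 126 123 119 108]
 [ 90  99 119 126 130 144 142 134 128 125 123 108  87  67]
 [ 93 111 132 139 136 140 140 141 128 117 107  76  45  31]
 [ 98 115 127 136 137 132 131 135 124 102  75  45  26  21]
 [104 123 126 126 127 126 126 126 114  82  44  27  24  21]
 [112 133 137 132 128 124 124 121  98  56  28  23  24  20]
 [110 125 138 138 128 126 123 113  80  38  25  25  22  22]
 [109 120 135 137 128 124 122 107  70  31  22  23  23  35]]
[[ 3  2  1  2  3  8 10 10 10  9  8  6  6  6]
 [ 3  2  2  3  5  9 10 10  9  7  5  5  4  5]
 [ 2  1  3  6  9 10 10  8  7  6  5  4  4  4]
 [ 1  1  4  8 10 13 10  7  5  5  4  4  4  3]
 [ 1  2  7  8 11 15 16 11  7  5  4  3  2  2]
 [ 2  5  8 10 11 13 15 16 12  5  3  2  0  0]
 [ 3  6  9 11  9  8  9 12  9  4  2  1  0  0]
 [ 3  8  8 10  6  4  5  6  5  3  2  1  2  2]
 [ 5  9 10  9  6  5  5  5  3  2  2  0  0  0]
 [ 7 10 10  9  6  5  4  3  2  1  1  0  1 
[... 773 characters left out ...]
62 152 151 150 147]
 [183 195 188 180 195 190 183 188 178 163 154 152 151 151 147 137]]
[[ 0  0  0  0  0  0  1  1  1  1  2  4  6  6  4  1]
 [ 0  0  0  0  0  0  1  1  2  2  2  3  5  6  5  2]
 [ 0  0  0  0  0  0  1  2  2  2  2  3  5  7  5  3]
 [ 0  0  0  0  0  1  1  2  2  2  2  4  5  6  6  4]
 [ 1  0  1  1  1  1  2  3  2  2  2  4  6  6  6  4]
 [ 1  2  2  2  2  2  5  7  5  3  3  5  6  6  5  2]
 [ 2  2  2  2  2  3  8 12 11  7  5  6  7  7  4  0]
 [ 0  1  1  2  2  2  3  7 11 11  7  7  6  5  2  0]
 [ 1  1  2  2  2  2  2  4  6  7  7  7  6  4  1  0]
 [ 2  2  3  3  4  4  4  6  7  7  7  5  3  0  0  0]
 [ 5  5  5  5  6  6  6  7  6  5  5  2  0  0  0  0]
 [ 7  7  7  6  7  7  6  6  5  3  1  0  0  0  0  0]]
```

View pics/avg_top.png

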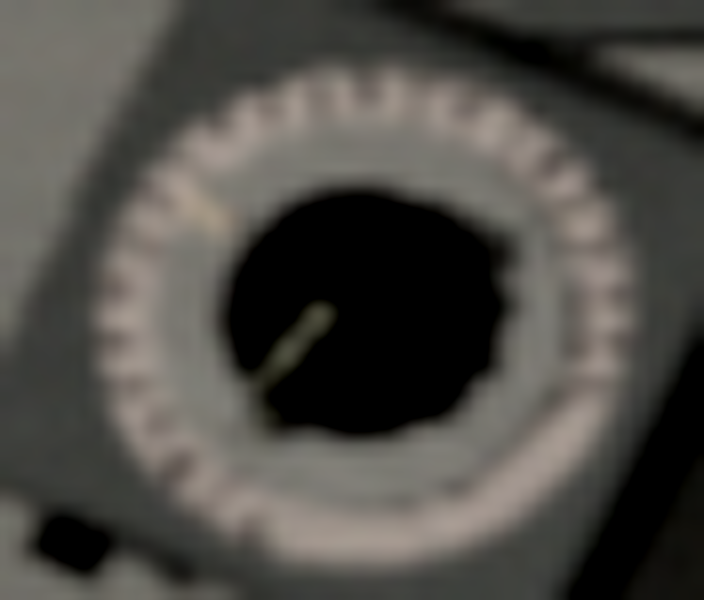

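View pics/avg_scene.png

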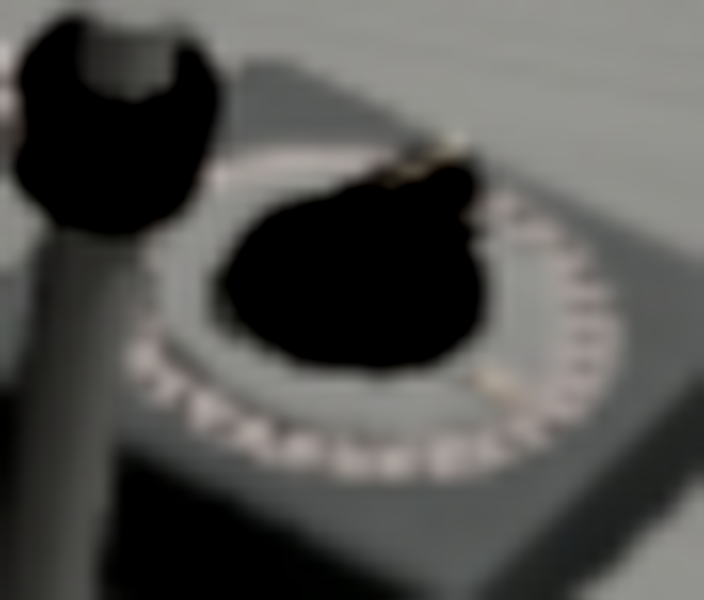

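```bash
python3 - <<'E'
from h import *
from scipy.optimize import minimize,least_squares
from scipy.ndimage import map_coordinates
A={c:np.load(f"pics/{c}avg.npy") for c in("top","scene")}
pk={c:A[c][...,2]-A[c][...,0] for c in A}
def score(th,c,angs,z=.058):
    def ring(r):
        p=np.c_[th[0]+r*np.cos(angs),th[1]+r*np.sin(angs),np.full(len(angs),z)]
        uv=proj(c,p); return map_coordinates(pk[c],[uv[:,1],uv[:,0]],order=1).mean()
    rs=np.arange(.036,.068,.001); v=np.array([ring(r) for r in rs])
    w=np.exp(-((rs-th[2])/.004)**2); return -((w*v).sum()/w.sum()-v.mean())
ax={}
for c,angs in(("top",np.linspace(0,6.28,120)),("scene",np.linspace(-.3,2.2,90)),("scene",np.linspace(-.6,2.0,90))):
    r=minimize(score,[.4555,.3195,.051],args=(c,angs),method="Nelder-Mead",options=dict(initial_simplex=[[.4555,.3195,.051],[.4605,.3195,.051],[.4555,.3245,.051],[.4555,.3195,.053]])); print(c,r.x.round(4),r.fun); ax[c]=r.x
    if c=="scene":
        f=minimize(lambda t:score([t[0],t[1],ax["top"][2]],c,angs),[.4555,.3195],method="Nelder-Mead"); print(" fixedR",f.x.round(4)); ax[c]=f.x
tab=dict(top=(164.3,198.6),scene=(363.9,219.3))
for z in(.058,.060,.062,.064):
    print(z,[(c,np.round((lambda d:(np.hypot(*d),np.arctan2(d[1],d[0])))((onz(c,[tab[c]],z)[0]-np.r_[ax[c][:2],0])[:2]),4)) for c in tab])
E
```

```text
top [0.4573 0.3211 0.0512] -3.617890192597451
scene [ 0.466  0.334 -0.073] -5.188038926421494
 fixedR [0.4542 0.3198]
scene [ 0.4694  0.3318 -0.0731] -5.27658676280724
 fixedR [0.4543 0.3196]
0.058 [('top', array([0.0439, 0.9847])), ('scene', array([0.0387, 1.1319]))]
0.06 [('top', array([0.0434, 0.9829])), ('scene', array([0.0397, 1.0821]))]
0.062 [('top', array([0.043 , 0.9812])), ('scene', array([0.0408, 1.035 ]))]
0.064 [('top', array([0.0425, 0.9794])), ('scene', array([0.042 , 0.9905]))]<stdin>:11: RuntimeWarning: invalid value encountered in scalar divide
```

Call:
carry_out:
  deltas:
    - [[0,-0.176,0,0,0,0,1],[0,-0.176,0,0,0,0,1],[0,-0.176,0,0,0,0,1],[0,-0.176,0,0,0,0,1],[0,-0.176,0,0,0,0,1]]
  grip_force: 40

```text
t: 50.05
eef_pos: [0.4855, -0.1519, 0.1734]
orientation: [-1.517, 0.48, -0.48]
force: [0.4, 1.5, -0.1]
gripper_width: 1.005
```

Call:
carry_out:
  deltas:
    - [[0,-0.176,0,0,0,0,1],[0,-0.176,0,0,0,0,1],[0,-0.176,0,0,0,0,1],[0,-0.176,0,0,0,0,1],[0,-0.176,0,0,0,0,1]]

```text
t: 50.68
eef_pos: [0.4855, -0.1519, 0.1734]
orientation: [-1.561, -0.21, 0.21]
force: [-1.0, 0.7, 0.2]
gripper_width: 0.999
```

Call:
carry_out:
  deltas:
    - [[0,-0.176,0,0,0,0,1],[0,-0.176,0,0,0,0,1],[0,-0.176,0,0,0,0,1],[0,-0.176,0,0,0,0,1],[0,0,0,0,0,0,1]]

```text
t: 51.3
eef_pos: [0.4855, -0.1519, 0.1734]
orientation: [-1.437, -0.752, 0.752]
force: [0.2, -0.1, 0.1]
gripper_width: 1.0
```

```bash
python3 -c "
from h import *
plan([.4553,.3196,.18],2.53-np.pi/2)"
```

```text
t 51.3 pos [ 0.4855 -0.1519  0.1734] x [0.57  0.821 0.   ] y [-0.  0. -1.] f [ 0.2 -0.1  0.1] w 1.0 q [-0.5  -0.03  2.03  0.    1.13 -1.47]
turn [-0.     0.005  0.   ]
shift now-frame [370.1  -6.6 293.8] ('shift after turn', array([368.7,  -6.6, 295.5]))
```

Call:
carry_out:
  deltas:
    - [[0,0.005,0,20,-6,16,1],[0,0,0,38,0,30,1],[0,0,0,42,0,34,1],[0,0,0,42,0,34,1],[0,0,0,42,0,34,1]]

```text
t: 51.92
eef_pos: [0.4693, 0.0853, 0.1797]
orientation: [-1.439, -0.747, 0.746]
force: [-0.2, 0.2, 0.7]
gripper_width: 0.999
```

Call:
carry_out:
  deltas:
    - [[0,0,0,42,0,34,1],[0,0,0,42,0,34,1],[0,0,0,42,0,34,1],[0,0,0,38,0,30,1],[0,0,0,20,0,15,1]]

```text
t: 52.55
eef_pos: [0.4538, 0.321, 0.1795]
orientation: [-1.438, -0.749, 0.748]
force: [0.5, 0.2, 0.7]
gripper_width: 1.0
```

Call:
carry_out:
  deltas:
    - [[0,0,0,0,0,0,1],[0,0,0,0,0,0,1]]

```text
t: 52.8
eef_pos: [0.4543, 0.3181, 0.1792]
orientation: [-1.438, -0.748, 0.749]
force: [-0.6, 0.5, -1.1]
gripper_width: 1.0
```

```bash
python3 - <<'E'
from h import *
plan([.4553,.3196,.072],2.53-np.pi/2)
o=[]
for c in("top","scene"):
    im=capture(c); o.append(cv2.resize(im[150:250,140:240] if c=="top" else im[130:250,300:420],(390,390),interpolation=cv2.INTER_CUBIC))
cv2.imwrite("pics/d18.png",np.hstack(o))
E
```

```text
t 52.8 pos [0.4543 0.3181 0.1792] x [ 0.574  0.819 -0.001] y [-0.    -0.001 -1.   ] f [-0.6  0.5 -1.1] w 1.0 q [ 0.43  0.07  1.92 -0.    1.15 -0.53]
turn [ 0.     0.    -0.001]
shift now-frame [  1.9 107.2   0. ] ('shift after turn', array([  1.8, 107.2,   0. ]))
```

View pics/d18.png

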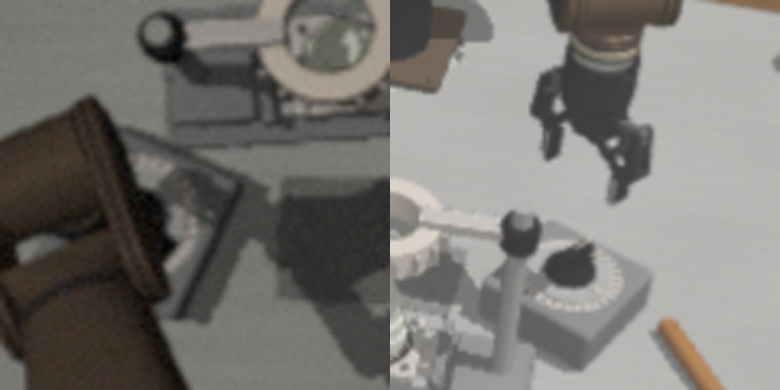

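Call:
carry_out:
  deltas:
    - [[0,0,0,1,20,0,0.3],[0,0,0,0.8,30,0,0],[0,0,0,0,30,0,0],[0,0,0,0,15,0,0],[0,0,0,0,0,0,0]]

```text
t: 53.52
eef_pos: [0.4544, 0.3194, 0.0826]
orientation: [-1.438, -0.746, 0.752]
force: [-0.2, -0.1, 0.4]
gripper_width: 0.504
```

Call:
carry_out:
  deltas:
    - [[0,0,0,0,0,0,0],[0,0,0,0,0,0,0]]

```text
t: 53.78
eef_pos: [0.4564, 0.3207, 0.0859]
orientation: [-1.438, -0.752, 0.747]
force: [0.3, 0.2, -0.6]
gripper_width: 0.498
```

```bash
python3 - <<'E'
from h import *
plan([.4553,.3196,.076],2.53-np.pi/2)
c="scene"; im=capture(c); cv2.imwrite("pics/d19.png",cv2.resize(im[150:250,310:410],None,fx=6,fy=6,interpolation=cv2.INTER_CUBIC))
E
```

```text
t 53.77 pos [0.4564 0.3207 0.0859] x [0.573 0.82  0.002] y [ 0.003  0.001 -1.   ] f [ 0.3  0.2 -0.6] w 0.498 q [ 0.43  0.2   1.97  0.    0.97 -0.53]
turn [0.001 0.002 0.002]
shift now-frame [-1.5  9.9  0.3] ('shift after turn', array([-1.5,  9.9,  0.3]))
```

View pics/d19.png

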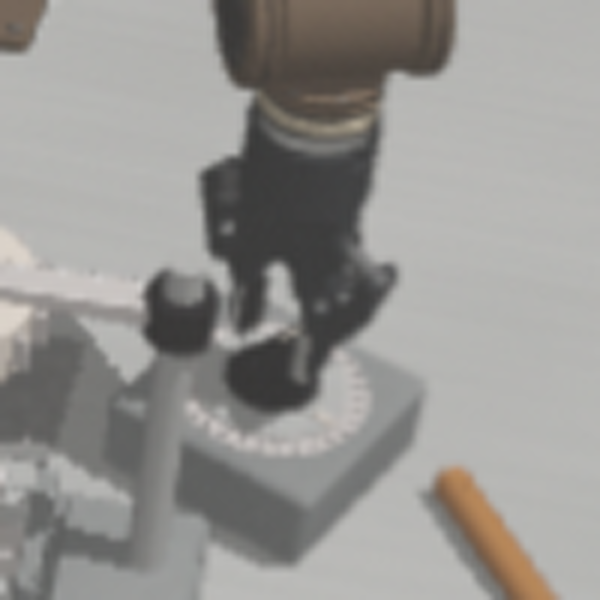

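Lower 9 mm and close gently (20 N to let it align).

Call:
carry_out:
  deltas:
    - [[0,0,0,-1.3,5,0,0],[0,0,0,0,4,0,0],[0,0,0,0,0,0,0],[0,0,0,0,0,0,-0.4],[0,0,0,0,0,0,-0.5]]
  grip_force: 20

```text
t: 54.45
eef_pos: [0.4547, 0.3192, 0.0755]
orientation: [-1.438, -0.75, 0.749]
force: [0.2, 0.0, 1.2]
gripper_width: 0.249
```

Call:
carry_out:
  deltas:
    - [[0,0,0,0,0,0,-1],[0,0,0,0,0,0,-1],[0,0,0,0,0,0,-1]]

```text
t: 54.82
eef_pos: [0.4559, 0.3209, 0.076]
orientation: [-1.436, -0.753, 0.744]
force: [3.5, 5.3, -4.0]
gripper_width: 0.162
```

```bash
python3 - <<'E'
from h import *
plan([.4553,.3196,.076],2.53-np.pi/2)
s,M=tool();print(s["wrist_torque"],s["force"],"ptr angle",np.arctan2(M[1,0],M[0,0])+np.pi/2)
E
```

```text
t 54.83 pos [0.4559 0.3209 0.076 ] x [0.574 0.819 0.006] y [ 0.004  0.005 -1.   ] f [ 3.5  5.3 -4. ] w 0.162 q [ 0.43  0.21  1.98  0.    0.95 -0.53]
turn [0.001 0.001 0.006]
shift now-frame [-1.4 -0.  -0.3] ('shift after turn', array([-1.4, -0. , -0.3]))
[ 0.76549342 -0.36201283 -0.02975213] [ 3.47597827  5.31045403 -4.04626888] ptr angle 2.5306973910271475
```

Call:
carry_out:
  deltas:
    - [[0,0,0,1.6,0,0,-1],[0,0,0,0,0,0,-1],[0,0.1,0,0,0,0,-1],[0,0.15,0,0,0,0,-1],[0,0.15,0,0,0,0,-1]]
  grip_force: 45

```text
t: 55.45
eef_pos: [0.4557, 0.3208, 0.076]
orientation: [-1.526, -0.436, 0.435]
force: [-1.0, 1.8, 2.9]
gripper_width: 0.148
```

```bash
python3 - <<'E'
from h import *
s,M=tool();print(s["eef_pos"],s["wrist_torque"],s["force"],s["gripper_width"],"ptr angle",np.arctan2(M[1,0],M[0,0])+np.pi/2)
E
```

```text
[0.45572058 0.32083395 0.07600317] [0.352667   0.1948974  0.06212853] [-0.97813462  1.83567872  2.89069955] 0.1478969326346631 ptr angle 2.127171491897125
```

Call:
carry_out:
  deltas:
    - [[0,0.15,0,0,0,0,-1],[0,0.15,0,0,0,0,-1],[0,0.15,0,0,0,0,-1],[0,0.15,0,0,0,0,-1],[0,0,0,0,0,0,-1]]

```text
t: 56.08
eef_pos: [0.4554, 0.3208, 0.076]
orientation: [-1.57, 0.03, -0.029]
force: [-1.7, 2.6, 4.4]
gripper_width: 0.155
```

Call:
carry_out:
  deltas:
    - [[0,0.15,0,0,0,0,-1],[0,0.15,0,0,0,0,-1],[0,0.15,0,0,0,0,-1],[0,0.07,0,0,0,0,-1],[0,0,0,0,0,0,-1]]

```text
t: 56.7
eef_pos: [0.4551, 0.3209, 0.076]
orientation: [-1.526, 0.438, -0.435]
force: [-2.8, 2.7, 4.8]
gripper_width: 0.149
```

```bash
python3 - <<'E'
from h import *
s,M=tool();print(s["eef_pos"],s["wrist_torque"],s["force"],s["gripper_width"],"ptr angle",np.arctan2(M[1,0],M[0,0])+np.pi/2)
im=capture("scene"); cv2.imwrite("pics/d20.png",cv2.resize(im[170:245,320:395],None,fx=8,fy=8,interpolation=cv2.INTER_CUBIC))
E
```

```text
[0.45510939 0.32090091 0.0760184 ] [ 0.43490607  0.57234349 -0.03669314] [-2.7752829   2.7333847   4.76967361] 0.1487810296206215 ptr angle 1.0137479382969465
```

View pics/d20.png

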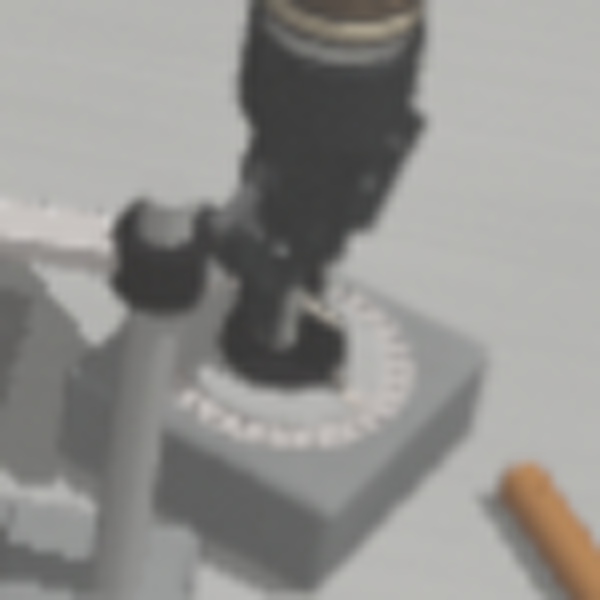

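Call:
carry_out:
  deltas:
    - [[0,0.025,0,0,0,0,-1],[0,0,0,0,0,0,-1],[0,0,0,0,0,0,0],[0,0,0,0,0,0,0],[0,0,0,0,-25,0,0]]

```text
t: 57.38
eef_pos: [0.4537, 0.3191, 0.0979]
orientation: [-1.527, 0.461, -0.454]
force: [0.7, -0.7, 0.2]
gripper_width: 0.502
```

Call:
carry_out:
  deltas:
    - [[0,0,0,0,-50,0,0],[0,0,0,0,-50,0,0],[0,0,0,0,0,-60,0],[0,0,0,0,0,-60,0],[0,0,0,0,0,0,0]]

```text
t: 58.0
eef_pos: [0.3864, 0.2178, 0.1986]
orientation: [-1.524, 0.461, -0.457]
force: [0.5, -0.7, 0.1]
gripper_width: 0.5
```

```bash
python3 - <<'E'
from h import *
plan([.4553,.3196,.076])
im=capture("top");cv2.imwrite("pics/top21.png",im)
im=capture("scene");cv2.imwrite("pics/scene21.png",im)
E
```

```text
t 58.0 pos [0.3864 0.2178 0.1986] x [ 0.833 -0.553 -0.001] y [-0.003 -0.002 -1.   ] f [ 0.5 -0.7  0.1] w 0.5 q [ 0.28 -0.21  2.15 -0.    1.21  0.87]
shift now-frame [  1.3 122.3 123.3]
```

View pics/top21.png

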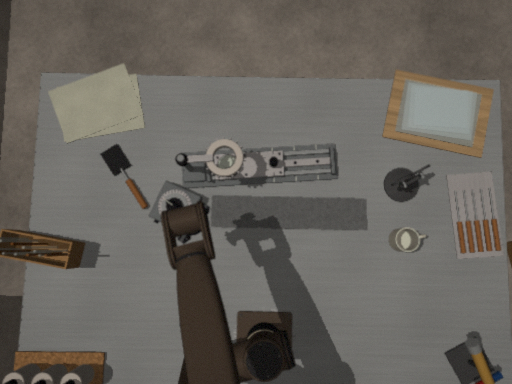

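Call:
carry_out:
  deltas:
    - [[0,0,0,30,0,-15,0],[0,0,0,40,0,-35,0],[0,0,0,40,0,-42,0],[0,0,0,40,0,-42,0],[0,0,0,40,0,-42,0]]

```text
t: 58.72
eef_pos: [0.4526, -0.0331, 0.2011]
orientation: [-1.522, 0.455, -0.458]
force: [0.7, 0.1, -0.5]
gripper_width: 0.499
```

Call:
carry_out:
  deltas:
    - [[0,0,0,25,-20,-30,0],[0,0,0,10,-10,-30,0],[0,0,0,0,0,0,0]]

```text
t: 59.1
eef_pos: [0.4487, -0.1026, 0.2318]
orientation: [-1.522, 0.457, -0.461]
force: [0.8, 0.1, 0.3]
gripper_width: 0.496
```

```bash
python3 - <<'E'
from h import *
for c,(u0,v0) in(("top",(152,185)),("scene",(333,194))):
    A=np.mean([capture(c).astype(float) for _ in range(8)],0); np.save(f"pics/{c}avg2.npy",A)
    cv2.imwrite(f"pics/{c}22.png",A.astype(np.uint8))
    Z=cv2.resize(A[v0:v0+40,u0:u0+44],None,fx=16,fy=15,interpolation=cv2.INTER_CUBIC)
    cv2.imwrite(f"pics/avg2_{c}.png",np.clip((Z-10)*1.3,0,255).astype(np.uint8))
E
```

```text
(no output)
```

View pics/avg2_top.png

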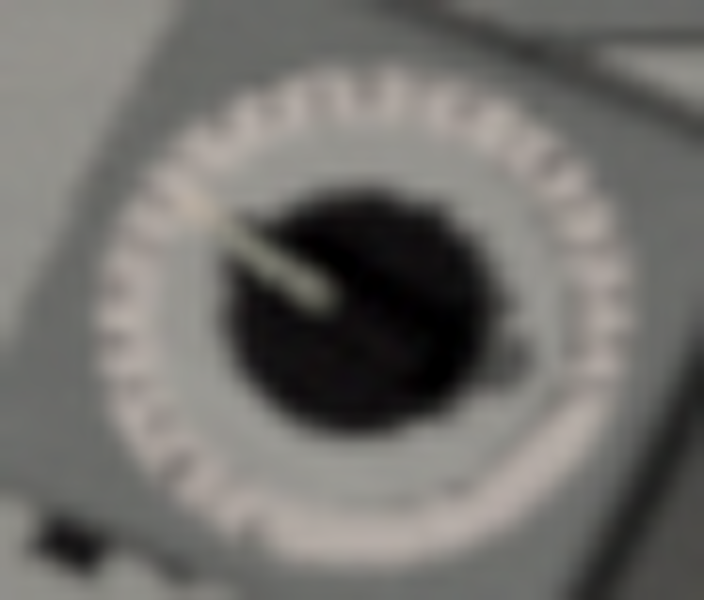

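View pics/avg2_scene.png

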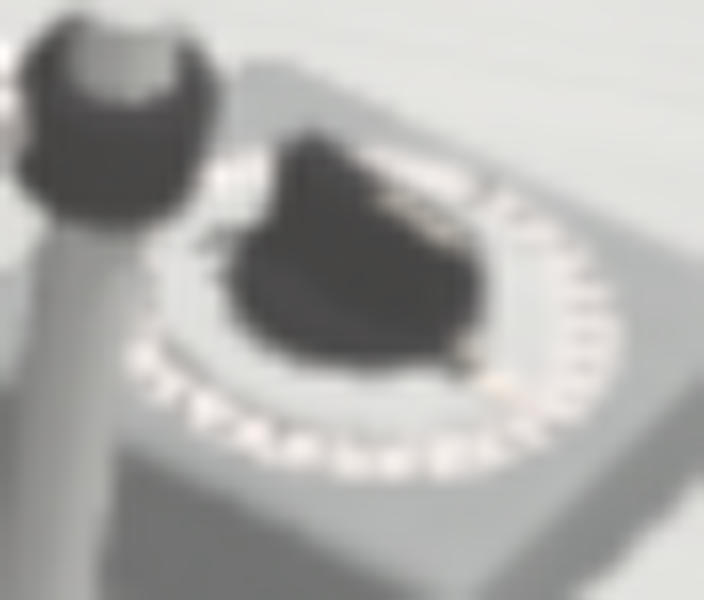

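```bash
python3 - <<'E'
from h import *
for n,a in(("avg",None),("avg2",None)):
    A=np.load(f"pics/top{n}.npy").mean(2)
    sub=A[194:216,160:186]
    if n=="avg2": print(A[194:208,161:176].astype(int))
    yy,xx=np.mgrid[194:216,160:186]
    r=np.hypot(xx-174.3,yy-205.2)
    P=[]
    m=(np.hypot(xx-173.2,yy-204.8)<8)
    w=np.clip(sub-45,0,None)*m
    if n=="avg2": w[(xx>173)|(yy>206)]=0
    else: w[(xx>173.5)|(yy<203)]=0
    cx,cy=(w*xx).sum()/w.sum(),(w*yy).sum()/w.sum()
    C=np.array([[(w*(xx-cx)**2).sum(),(w*(xx-cx)*(yy-cy)).sum()],[0,(w*(yy-cy)**2).sum()]])/w.sum();C[1,0]=C[0,1]
    ev,V=np.linalg.eigh(C); d=V[:,1]; d*= -np.sign(d[0])
    q=onz("top",[(cx,cy),(cx+4*d[0],cy+4*d[1])],.097); dd=q[1]-q[0]
    print(n,(cx,cy),ev,"ang",np.arctan2(dd[1],dd[0]))
E
```

```text
avg (np.float64(169.1425586532147), np.float64(206.99313473822454)) [3.25425331 3.96034763] ang 1.634976992843941
[[ 93 104 123 136 134 138 141 135 130 127 126 122 123 122 123]
 [100 112 125 136 142 140 133 126 124 124 123 123 122 123 122]
 [117 131 134 132 133 131 127 124 123 123 121 121 120 118 118]
 [118 136 142 135 127 125 123 124 122 118 105  94  89  84  84]
 [122 128 141 140 130 123 120 119 106  85  66  52  46  40  39]
 [136 135 137 136 127 109  90  87  72  43  31  24  24  24  23]
 [134 136 130 128 117 110  88  56  35  21  16  16  19  19  23]
 [124 125 123 121 108  99 100  83  50  24  12  10  13  17  19]
 [131 125 123 121 100  70  75  96  90  62  34  14   7  12  18]
 [135 127 123 120 100  62  39  68  80  91  80  43  14  12  10]
 [135 125 123 120 104  66  30  29  44  77  88  63  27  12  10]
 [134 125 124 121  99  58  29  23  20  39  57  49  25  17  16]
 [133 124 124 121  96  56  27  24  22  21  25  26  21  21  18]
 [133 125 124 122 104  65  31  24  21  22  22  19  20  21  23]]
avg2 (np.float64(169.09136264421576), np.float64(201.04908904628266)) [3.02126119 6.75697032] ang 2.7240428055435775
```

```bash
python3 - <<'E'
from h import *
for c,ax in(("top",(.4573,.3211)),("scene",(.4543,.3197))):
  for a in(.90,.94,.985,1.03):
    f=lambda r,z:proj(c,[ax[0]+r*np.cos(a),ax[1]+r*np.sin(a),z])[0].round(2)
    print(c,a,"line",f(0,.097),f(.012,.097),f(.024,.097),"tip",f(.037,.066),"tab.041",f(.041,.064))
A=np.load("pics/sceneavg2.npy").mean(2); print(A[203:222,352:368].astype(int))
E
```

```text
top 0.9 line [172.34 204.77] [169.69 202.54] [167.03 200.32] tip [165.98 198.79] tab.041 [165.23 198.12]
top 0.94 line [172.34 204.77] [169.6  202.65] [166.85 200.54] tip [165.71 199.12] tab.041 [164.93 198.48]
top 0.985 line [172.34 204.77] [169.5  202.78] [166.66 200.79] tip [165.42 199.5 ] tab.041 [164.6  198.91]
top 1.03 line [172.34 204.77] [169.41 202.91] [166.48 201.06] tip [165.14 199.9 ] tab.041 [164.3  199.35]
scene 0.9 line [356.28 206.15] [358.6  208.04] [360.93 209.94] tip [362.26 218.51] tab.041 [362.96 219.57]
scene 0.94 line [356.28 206.15] [358.7  207.98] [361.13 209.84] tip [362.56 218.35] tab.041 [363.29 219.39]
scene 0.985 line [356.28 206.15] [358.8  207.92] [361.34 209.71] tip [362.89 218.15] tab.041 [363.65 219.17]
scene 1.03 line [356.28 206.15] [358.9  207.86] [361.54 209.58] tip [363.2  217.94] tab.041 [363.99 218.93]
[[ 87 103 129 150 159 160 158 158 164 172 179 181 183 183 184 184]
 [ 71  75  99 142 171 177 176 170 167 165 166 171 178 181 183 183]
 [ 67  69  74  93 129 166 184 190 188 180 166 157 165 172 179 181]
 [ 64  66  68  73  94 129 154 176 186 187 1
[... 329 characters left out ...]
  74 100 150 180 182 183 188]
 [ 64  63  63  63  63  63  63  64  65  67  82 139 180 184 184 188]
 [ 67  64  63  63  63  63  63  64  65  66  82 138 178 183 184 188]
 [ 68  67  65  64  63  63  63  64  65  68  89 142 178 181 182 186]
 [ 68  68  68  67  65  64  64  65  67  76 103 148 179 181 182 185]
 [ 68  68  68  68  68  68  67  67  72  96 135 164 179 181 182 185]
 [ 82  74  72  72  72  73  76  79  84 110 147 169 180 181 181 187]
 [132 124 117 107 106 112 123 127 124 113 134 170 184 183 181 186]
 [177 176 172 160 159 166 176 177 168 151 165 187 191 186 184 188]
 [180 181 180 179 180 180 181 182 181 179 177 176 180 183 186 189]
 [175 178 178 178 180 181 182 181 179 177 177 174 173 180 183 185]]
```

```bash
python3 - <<'E'
from ov import *
TH2=[TH[0]+.0008,TH[1],TH[2]]
overlay("scene","pics/scene22.png",TH2,(180,170,390,262),3.7,"pics/ov7.png",.08)
a=cv2.imread("pics/scene22.png")[170:262,215:345]; cv2.imwrite("pics/fin.png",cv2.resize(a,None,fx=6,fy=6,interpolation=cv2.INTER_CUBIC))
E
```

```text
(no output)
```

View pics/fin.png

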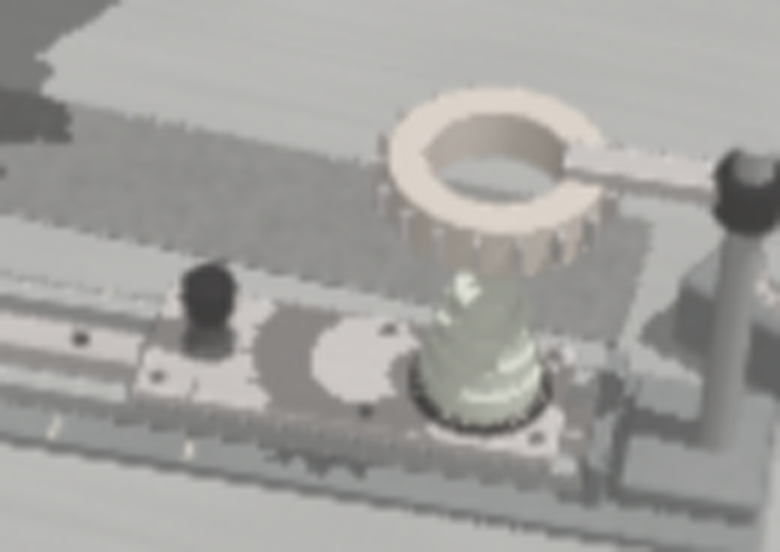

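View pics/ov7.png

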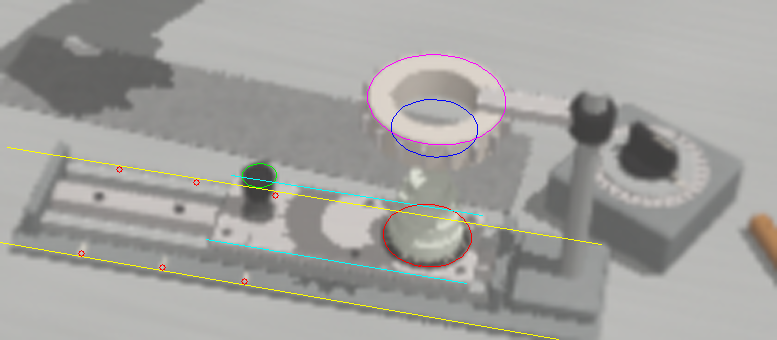

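The stack is upright under the lamp, the knob is down, and the pointer meets the tab. I'm handing the job in.

```bash
python3 -c "
from plant import *
print(finish_job())"
```

```text
the job is handed in; nothing more can be done
None
```

The job is done in the order asked and was handed in at about 60 s of the 210 s. `finish_job` gives no verdict, so the result rests on my own checks.

**What I did**
- Pulled the plunger and took the slide from parking to the loading hole, where it latched.
- Stacked the four discs that were on the mat, from the bottom up: 70, 62, 54 and 38 mm. The 46 mm disc was not there.
- Pulled the plunger again, took the slide with the stack to the lamp hole and let it snap in.
- Turned the dial clockwise about 1.54 rad to the tab.

**Last checks**
- **Slide:** In both cameras the knob sits at its latched height over the lamp hole.
- **Stack:** At the loading hole each disc measured within about 1 to 2 mm of the platen centre. After the move it stood upright under the lamp, judged by eye because the ring and shadow hide part of it.
- **Dial:** The gripper put the pointer at about 0.99 rad. The tab came out at about 0.98 rad from the top camera and 1.00 rad from the scene camera.
- **Bystanders:** The arm stayed clear of the mug, roller rest and paddle, and they look unmoved in the late pictures.

**Where readings disagreed**
- The slope of the pointer's white line in the top picture suggested about 0.94 rad, while its position in the same picture fitted about 1.0 rad. I kept the gripper's reading.
- The two cameras differ by 2 to 5 mm. I corrected for this using the knob position felt by the gripper.

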